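# Wedge the rocking hotplate

## Robot

A 7-joint arm with a two-finger parallel gripper is mounted at the origin on the work surface. World frame = base frame: x ahead of the robot, y to its left, z up, the work surface at z = 0. Lengths are in m, angles in rad, forces in N, time in s.
With the tool pointing down it reaches from about 0.4 to 0.85 m from the base axis. Payload 10.4 kg.
Tool frame: the origin (TCP) lies between the finger pads; the fingertips stand bot.tip_reach ahead of it and the grasp point (between the pads) lies 3 mm ahead of it (bot.tip_reach is the distance from the TCP to the fingertips, in m); z points along the fingers, y is the direction in which the jaws open and shut (so a half turn about z gives the same grasp; the last joint's range is limited). The gripper opens to 87 mm and grips with 3 to 60 N. Pads are 19 mm wide; open, the fingers measure 117 mm over their backs; the gripper's body (75 mm by 190 mm) begins 51 mm behind the grasp point.
Start: joints at [-1.33, 0.332, -0.065, 1.46, 0.022, 1.35, -0.088], TCP at [0.163, 0.603, 0.215] pointing down, gripper open.
Joint ranges: [-2.6, 2.6], [-0.5, 2.12], [-1.47, 1.34], [0.16, 2.42], [-1.27, 4.41], [0.06, 2.06], [-2.6, 2.6]. Speed limits (rad/s): [2.22, 2.22, 2.79, 2.79, 3.14, 3.14, 3.14].

## Interface

Orientations are given as a unit quaternion [x, y, z, w].
In Python, from station import bot, vision, finder gives the robot as it stands.
- The arm moves only by the shell command python3 -m crank 'ROWS' [FORCE]. ROWS is JSON, a list of rows, each an object with "translation": the shift along the tool's x, y, z in mm, a list of three; "twist": the turn about the tool's z in degrees; "hand": the finger opening in mm, from 0 to 87. In form: [{"translation": [x, y, z], "twist": twist, "hand": hand}, ...]. A call has 1 to 8 rows; each row is the pose to reach, as a shift and turn from the pose commanded when the call began, along the tool's axes at that moment; what a row does not reach only later rows make up. A row lasts 1/12 s, in which the tool goes at most 41.7 mm and 7.16 degrees, less where a joint would pass 70% of its speed; a pose out of reach is approached as far as the arm can. A call with a gripper value outside its range is refused whole. The fingers move at their own pace and stop on an object; FORCE is the grip in N (left out, the last holds). Time passes only in rows, so rows that repeat a pose let the fingers close. It gives the time, the measured TCP pose, the force and the opening at its end, in the units of the state.
- bot.get_state(): the state, without advancing time (a new reading comes with each control period).
- vision.capture(name): name is "scene" or "top" or "wrist"; returns the picture (480x640x3 uint8, red, green, blue); there is no depth.
- vision.camera_model(name): a dict with "fx", "fy", "cx", "cy" (pixels), "extrinsics" (4x4, takes a point from world to camera coordinates); the wrist camera has in their place "hand_eye" (4x4, takes a point from camera to tool coordinates, whose origin is the TCP and whose axes are the flange's). Camera axes: x right, y down, z forward; pixel columns grow to the right and rows downward; lengths in m; the calibration is good to about 2 mm. A picture is of the moment at which its call begins: read the wrist's pose just before it. camera_model takes no time and is no camera call.
- bot.hand_in(): hands the job in, once; it reports no verdict.
Trained networks look in the newest picture that a camera, given by its name, has taken for a name from the list of things; names that differ only in an ending like _2 or _b are one class to them, and where a whole thing is asked for, a point or a joint stands for the part that bears it (a point fixed in the world has none). Each returns a list of dicts, best first, with "conf" (0 to 1); they miss things now and then, are a little off and sometimes report something else, mostly with a low value. They report only what shows in the picture. A call takes as long as a camera call. They do not tell look-alikes from the thing itself.
- finder.boxes_of(target, camera): "at" ([x, y, z] in m, in world coordinates, good to about 4 mm: the middle of the surface that is visible of it).
- finder.mark_of(target, camera): "at" ([x, y, z] in m, in world coordinates, good to about 4 mm: a listed point, or the origin of a listed thing).
The state is a dict: "t": time; "qpos": joint angles; "qd": joint speeds; "joint_efforts": joint torques, N m; "position": TCP position; "ee_rot": TCP orientation; "ft_force": force on the tool from outside, world axes, zero at the start; "wrist_torque": the same for the moment, N m; "width": finger opening in m.
Only numpy, scipy, OpenCV 4.12 (cv2) and the standard library are available. Lean on these libraries where they do the work, as an engineer would, in place of code of your own. Each camera call takes 0.05 s, during which the arm holds its last target.

## Task

The hotplate rocks because the rubber foot under its far left corner (seen from the robot) is worn short. Without gripping or lifting anything, push the red wedge along the table, thin end first, under that foot until it is snug and takes some of the weight without jacking the hotplate up; then press down firmly on that corner with the fingertips (about a kilo's worth) to check that it no longer rocks, and let go. The hotplate has to stay where it stands, and everything else is left alone.

Things in the scene. Friction and masses are not known exactly. Their poses are not given: they have to be found in the camera images.
- hotplate: Electric hotplate, steel box 210 x 290 mm (x by y), black ends, dark round plate (156 mm across, top at 84 mm) mid-deck, control panel with grey knob at right of the face towards the robot; 2.5 to 3.4 kg, loose. Origin: mid-footprint, table level; x away from the robot, y left, z up. Deck at 74 mm, underside at 18 mm. Feet 20 mm across, centred 85 (x) and 115 mm (y) from the middle. Over 10 N sideways shifts it.
- short_corner (a point): Point on the flat deck straight above the centre of the short foot, 74 mm above the table while the hotplate is level; here one presses. About 50 mm of bare deck lies between it and the round plate. Unwedged, about 4 N here rocks the corner down until the short foot meets the table; wedged, it stays.
- short_foot (a point): Point at table level straight under the centre of the worn foot (far left, at +x +y of the hotplate). That foot is a flat-ended rubber cylinder 20 mm across; its end hangs 4 to 8 mm above the table, different each time and not told. The other three feet stand on the table, and the deck is then level.
- wedge: Red plastic levelling wedge, cross-grooved, flat on the table left of the short foot, thin end roughly towards it. 120 mm long, 45 mm wide, 60 g. Origin: centre of its underside. +x points to the thin end (2 mm thick, 60 mm from the origin); the top rises evenly to 16 mm at the heel. Sliding it takes about 0.5 N; once it meets the foot the push rises, and 6 N leaves it snug. It stays where it is left.
- heel (a point): Centre of the wedge's upright heel face (45 mm wide, 16 mm high), 8 mm above the table; push here, towards the thin end. Seen from above, the grooves stop some 20 mm short of the heel and 10 mm short of the thin end.
- bowl: Brushed steel mixing bowl, 150 mm across and 60 mm high. Origin: centre of its underside. Leave it alone.
- tray: Shallow rectangular aluminium herb tray, 120 x 160 mm and 28 mm high. Origin: centre of its underside. Leave it alone.
- trivet: Round perforated steel still-pot insert, a 104 mm disc on three legs, 74 mm high with a small lifting ring on top. Origin: centre of its underside. Leave it alone.
- beaker: Glass beaker, 68 mm across and 90 mm high, beyond the hotplate's far side. Origin: centre of its underside. Leave it alone.
- dropper: Small amber glass bottle with a black cap, 42 mm across and 105 mm high, on the robot's side of the wedge. Origin: centre of its underside. Leave it alone.
- stopper: White tapered rubber stopper, 36 mm across and 32 mm high, on the far side of the wedge. Origin: centre of its underside. Leave it alone.
- flask: Tall glass still flask with a narrow neck, 110 mm across and 298 mm high. Origin: centre of its underside. Leave it alone.
There are look-alikes about, which are no part of the job. Of the things that look like the wedge, the largest one is meant.

How it is judged:
By the outcome, as a careful person would: the job done as asked, in the order asked, and still so for the second after the job is handed in, with the robot touching nothing.
It also fails if it takes over 51 s, if anything falls off the work surface, if the arm or the gripper's body presses on something with over 40 N, if the wrist force passes 120 N, or if a joint passes its speed limit or range.

## Working session

There is one attempt and no reset: what is moved stays moved. The work goes in short steps, Python scripts to look and compute and a shell command to move; the robot and the scene stay as the last step left them, time stands still between calls to the robot, and variables do not carry over. Pictures are saved under pics/ and viewed, and the job is handed in when it is done.

```bash
mkdir -p pics; ls
python3 - <<'E'
from station import bot, vision, finder
import cv2
s=bot.get_state(); print(s); print(bot.tip_reach)
for n in ("scene","top"):
    im=vision.capture(n); cv2.imwrite(f"pics/{n}0.png",im[:,:,::-1])
    for t in ("wedge","heel","short_foot","short_corner","hotplate","dropper","stopper"):
        try: print(n,t,[(round(d["conf"],2),[round(float(v),4) for v in d["at"]]) for d in finder.mark_of(t,n)][:4])
        except Exception as e: print(t,e)
E
```

```text
pics
{'t': 0.0, 'qpos': array([-1.32957048,  0.33288541, -0.06471009,  1.46093046,  0.02155972,
        1.34991415, -0.08847843]), 'qd': array([-0.00056728, -0.00013498,  0.00089021, -0.00163447,  0.00124835,
        0.00144397, -0.00088086]), 'joint_efforts': array([-1.03136088e-03, -6.23243165e+01,  2.41382729e-02, -3.89912796e+01,
       -6.12587342e-02,  3.96178581e-02,  1.60560321e-04]), 'position': array([0.16286738, 0.60299093, 0.2143507 ]), 'ee_rot': array([ 1.31509330e-01,  9.91314670e-01, -7.17263724e-04, -8.28157587e-05]), 'ft_force': array([-0.56620434, -0.56426558,  0.42568536]), 'wrist_torque': array([-0.00112412,  0.02037596, -0.00627997]), 'width': 0.08715211046086029}
0.022
scene wedge [(0.66, [0.6031, 0.3095, -0.0001]), (0.57, [0.5318, 0.1669, 0.0046]), (0.52, [0.4711, 0.3679, -0.0019])]
scene heel [(0.85, [0.5232, 0.2236, 0.0085]), (0.72, [0.5704, 0.2883, 0.003]), (0.44, [0.5093, 0.3846, 0.0075])]
scene short_foot [(0.61, [0.5674, 0.0255, 0.0005])]
scene short_corner [(0.91, [0.5694, 0.0291, 0.0753]), (0.21, [0.5235, 0.2263, 0.01])]
scene hotplate [(0.82, [0.503, -0.0957, -0.0007]), (0.39, [0.5694, 0.0274, 0.0031])]
scene dropper [(0.76, [0.4039, 0.1517, 0.0006])]
scene stopper [(0.58, [0.6313, 0.1453, 0.0003])]
top wedge [(0.85, [0.47, 0.3676, -0.0026]), (0.84, [0.6059, 0.3059, -0.0031]), (0.65, [0.5339, 0.1705, 0.0008])]
top heel [(0.97, [0.5266, 0.227, 0.0054]), (0.64, [0.5688, 0.2863, 0.004]), (0.62, [0.5045, 0.3888, 0.0054]), (0.28, [0.4995, 0.5472, 0.0002])]
top short_foot []
top short_corner [(0.74, [0.5718, 0.0318, 0.0723])]
top hotplate [(0.57, [0.4966, -0.0988, 0.0013])]
top dropper [(0.62, [0.4078, 0.148, -0.0008])]
top stopper [(0.45, [0.6316, 0.1464, 0.0004]), (0.43, [0.5003, 0.5466, -0.0021])]
```

View pics/scene0.png

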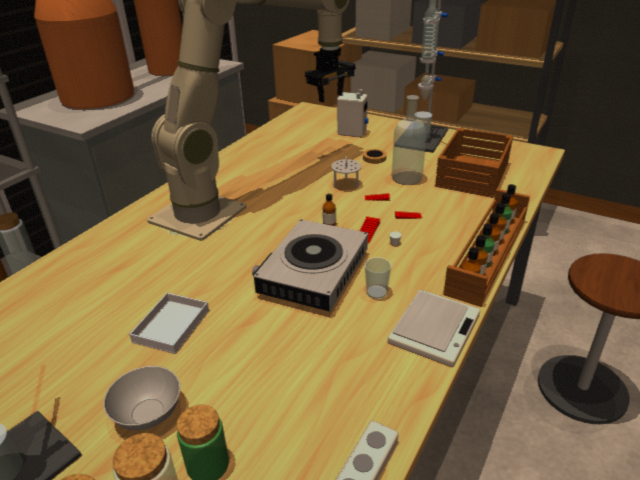

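View pics/top0.png

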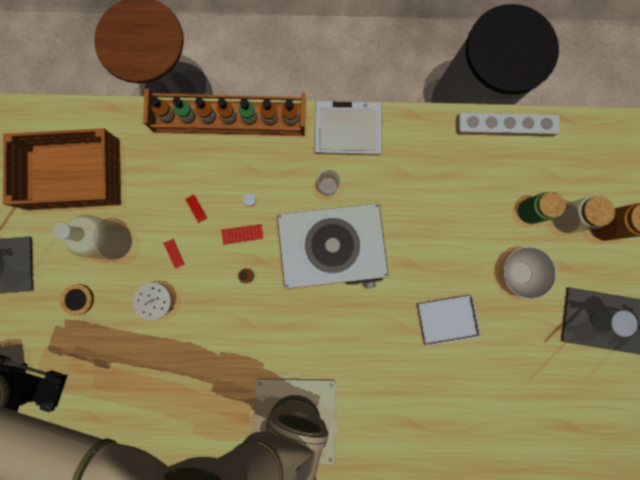

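Top view: three red pieces. (242,234) is grooved and about 42 px long; (196,208) and (174,253) are short and plain. The first fits (largest, cross-grooved, left of the foot). I'll confirm in an enlarged crop and measure.

```bash
cat > h.py <<'E'
import numpy as np, cv2
from station import bot, vision, finder
from scipy.spatial.transform import Rotation as R
def cam(n, st=None):
    m=vision.camera_model(n); K=np.array([[m["fx"],0,m["cx"]],[0,m["fy"],m["cy"]],[0,0,1.]])
    if n=="wrist":
        T=np.eye(4); T[:3,:3]=R.from_quat(st["ee_rot"]).as_matrix(); T[:3,3]=st["position"]
        E=np.linalg.inv(T@np.array(m["hand_eye"]))
    else: E=np.array(m["extrinsics"])
    return K,E
def proj(P,K,E):
    p=np.atleast_2d(P)@E[:3,:3].T+E[:3,3]; q=p@K.T; return q[:,:2]/q[:,2:]
def unproj(uv,z,K,E):
    uv=np.atleast_2d(uv).astype(float); d=np.c_[uv,np.ones(len(uv))]@np.linalg.inv(K).T@E[:3,:3]
    c=-E[:3,:3].T@E[:3,3]; z=np.asarray(z,float).reshape(-1)
    return c+d*((z-c[2])/d[:,2])[:,None]
def redblobs(im):
    h=cv2.cvtColor(im,cv2.COLOR_RGB2HSV)
    m=((h[...,0]<8)|(h[...,0]>172))&(h[...,1]>190)&(h[...,2]>60)
    n,l,st,c=cv2.connectedComponentsWithStats(m.astype(np.uint8))
    return [(st[i,4],c[i],(l==i).astype(np.uint8)) for i in range(1,n) if st[i,4]>60]
E
python3 - <<'E'
from h import *
im=cv2.imread("pics/top0.png")[:,:,::-1].copy()
K,E=cam("top"); print(K[0,0], np.round(E,3).tolist())
for a,c,m in redblobs(im):
    cs,_=cv2.findContours(m,cv2.RETR_EXTERNAL,cv2.CHAIN_APPROX_NONE)
    r=cv2.minAreaRect(max(cs,key=len)); 
    print(a,c,r,np.round(unproj(cv2.boxPoints(r),0.008,K,E),3).tolist())
cv2.imwrite("pics/topcrop0.png",cv2.resize(im[170:310,140:300,::-1],None,fx=4,fy=4,interpolation=cv2.INTER_CUBIC))
m=vision.camera_model("wrist"); print(np.round(m["hand_eye"],4).tolist(), m["fx"],m["cx"],m["cy"])
E
```

```text
465.0924626698535 [[0.021, -1.0, 0.007, -0.048], [-0.995, -0.022, -0.094, 0.529], [0.094, -0.005, -0.996, 1.333], [0.0, 0.0, 0.0, 1.0]]
237 [195.65822785 208.00843882] ((195.55386352539062, 207.96925354003906), (25.799224853515625, 9.178568840026855), 60.2551155090332) [[0.631, 0.341, 0.008], [0.646, 0.318, 0.008], [0.579, 0.278, 0.008], [0.565, 0.301, 0.008]]
208 [245.39423077 232.05288462] ((243.26202392578125, 233.465087890625), (12.225142478942871, 34.09823989868164), 82.40535736083984) [[0.543, 0.218, 0.008], [0.558, 0.119, 0.008], [0.522, 0.113, 0.008], [0.507, 0.212, 0.008]]
222 [173.57657658 252.95945946] ((173.6852264404297, 253.1376953125), (26.22500228881836, 8.588974952697754), 66.37062072753906) [[0.5, 0.396, 0.008], [0.51, 0.374, 0.008], [0.44, 0.339, 0.008], [0.43, 0.362, 0.008]]
[[-0.0007, -0.9685, -0.249, 0.0686], [1.0, -0.0009, 0.0007, -0.001], [-0.0009, -0.249, 0.9685, -0.1699], [0.0, 0.0, 0.0, 1.0]] 360.9007103340547 317.4406690064328 232.46790637075523
```

View pics/topcrop0.png

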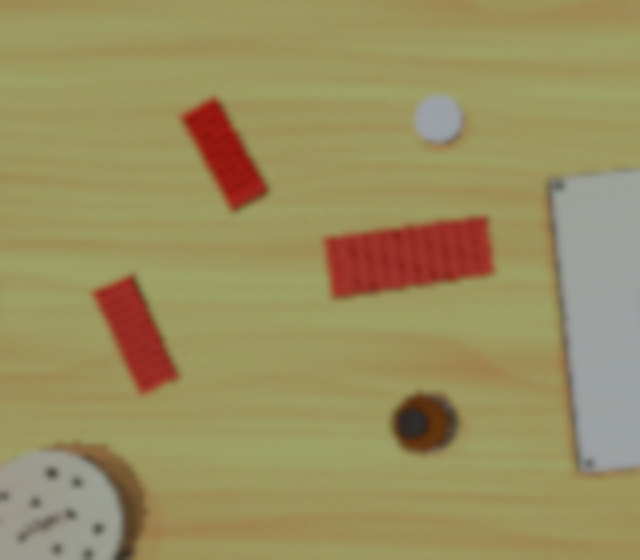

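The crop confirms (242,234): the largest of the three, cross-grooved, plain end at the left (heel), thin end towards the hotplate. Next I'll go above it with the jaws turned parallel to the heel.

```bash
python3 -m crank '[{"translation":[-28,-17,0],"twist":6,"hand":40},{"translation":[-60,-37,0],"twist":12,"hand":20},{"translation":[-95,-58,0],"twist":19,"hand":7},{"translation":[-130,-80,0],"twist":26,"hand":7},{"translation":[-165,-102,0],"twist":33,"hand":7},{"translation":[-200,-124,0],"twist":40,"hand":7},{"translation":[-230,-142,0],"twist":46,"hand":7},{"translation":[-255,-158,0],"twist":52,"hand":7}]' 20
python3 -c "
from h import *
s=bot.get_state();Rm=R.from_quat(s['ee_rot']).as_matrix();print(s['position'],Rm.round(3).tolist())
d=np.array([.52,.22,.20])-s['position'];print(Rm.T@d*1000)"
```

```text
t: 1.47
position: [0.3699, 0.3819, 0.2155]
ee_rot: [0.556, 0.831, 0.0, 0.0]
ft_force: [0.9, 0.7, 0.9]
width: 0.0413
[0.36993713 0.38194738 0.21549764] [[-0.382, 0.924, 0.001], [0.924, 0.382, 0.0], [0.0, 0.001, -1.0]]
[-206.99606723   76.79574423   15.52543501]
```

```bash
python3 -m crank '[{"translation":[-30,11,2],"twist":3,"hand":7},{"translation":[-65,24,5],"twist":6,"hand":7},{"translation":[-100,37,8],"twist":9,"hand":7},{"translation":[-135,50,11],"twist":12,"hand":7},{"translation":[-170,63,14],"twist":14,"hand":7},{"translation":[-195,72,15],"twist":14,"hand":7},{"translation":[-207,77,15],"twist":14,"hand":7},{"translation":[-207,77,15],"twist":14,"hand":7}]'
python3 - <<'E'
from h import *
s=bot.get_state(); im=vision.capture("wrist"); cv2.imwrite("pics/w1.png",im[:,:,::-1])
import pickle; pickle.dump(s,open("w1.pkl","wb")); print(s["position"],s["ee_rot"],s["ft_force"],s["width"])
E
```

```text
t: 2.13
position: [0.5215, 0.22, 0.2002]
ee_rot: [0.652, 0.758, -0.0, 0.001]
ft_force: [-0.0, -0.2, -0.1]
width: 0.0073
[0.5215293  0.22002562 0.20015199] [ 6.52240637e-01  7.58011601e-01 -1.65635658e-04  7.32199613e-04] [-0.0017236  -0.16870498 -0.09027949] 0.007298003919220852
```

View pics/w1.png

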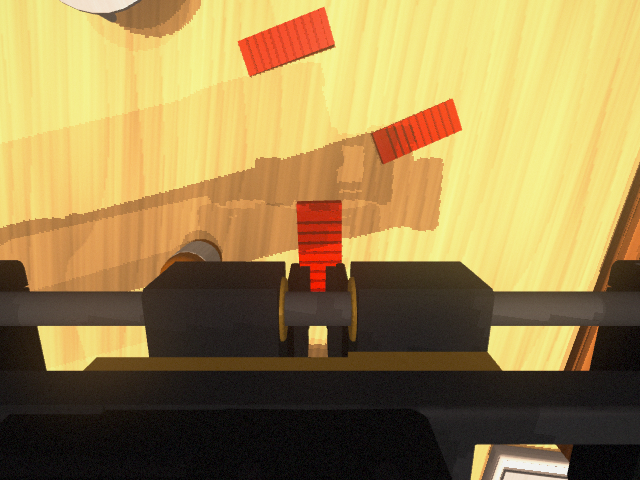

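Wrist view: the heel edge of the grooved wedge is at row 201, cols 297–341. The gripper hides the thin end and the hotplate. I'll measure the heel here and the deck corners from the top picture.

Run:
```python
from h import *
import pickle
s=pickle.load(open("w1.pkl","rb")); K,E=cam("wrist",s)
heel=unproj([[297,201],[341.5,201]],0.016,K,E); print("heel corners",heel.round(4).tolist())
side=unproj([[301,262],[342.5,262]],0.010,K,E); print("side",side.round(4).tolist())
im=cv2.imread("pics/top0.png"); K,E=cam("top")
# deck: fit via bright grey mask
h=cv2.cvtColor(im,cv2.COLOR_BGR2HSV); m=((h[...,1]<60)&(h[...,2]>90)).astype(np.uint8)
n,l,st,c=cv2.connectedComponentsWithStats(m); i=l[225,300]; print(i,st[i])
cs,_=cv2.findContours((l==i).astype(np.uint8),cv2.RETR_EXTERNAL,cv2.CHAIN_APPROX_NONE)
r=cv2.minAreaRect(cs[0]); b=cv2.boxPoints(r); P=unproj(b,0.074,K,E); print(b.round(1).tolist(),P.round(4).tolist(),[np.linalg.norm(P[k]-P[k-1]).round(4) for k in range(4)])
c=P.mean(0); print("centre",c)
W=unproj([[221.25,229.5],[223.25,244.5],[261.75,224.25],[263.5,238.5]],[.016,.016,.002,.002],K,E); print("wedge corners top",W.round(4).tolist())
big=cv2.resize(im[190:310,215:395],None,fx=4.4,fy=4.4,interpolation=cv2.INTER_CUBIC); cv2.imwrite("pics/hp.png",big)
sc=cv2.imread("pics/scene0.png"); cv2.imwrite("pics/sccrop.png",cv2.resize(sc[190:310,245:415],None,fx=4.6,fy=4.6,interpolation=cv2.INTER_CUBIC))
```

```text
heel corners [[0.4993, 0.2252, 0.016], [0.5429, 0.2317, 0.016]]
side [[0.512, 0.1606, 0.01], [0.5552, 0.167, 0.01]]
8 [ 277  204  111   84 5477]
[[276.20001220703125, 214.0], [379.70001220703125, 202.5], [388.0, 276.70001220703125], [284.5, 288.20001220703125]] [[0.5835, 0.065, 0.074], [0.6229, -0.2273, 0.074], [0.4138, -0.2519, 0.074], [0.3758, 0.0362, 0.074]] [np.float64(0.2097), np.float64(0.295), np.float64(0.2105), np.float64(0.2906)]
centre [ 0.49899753 -0.09451283  0.074     ]
wedge corners top [[0.542, 0.2293, 0.016], [0.498, 0.2217, 0.016], [0.5618, 0.1124, 0.002], [0.5194, 0.1058, 0.002]]
```

View pics/hp.png

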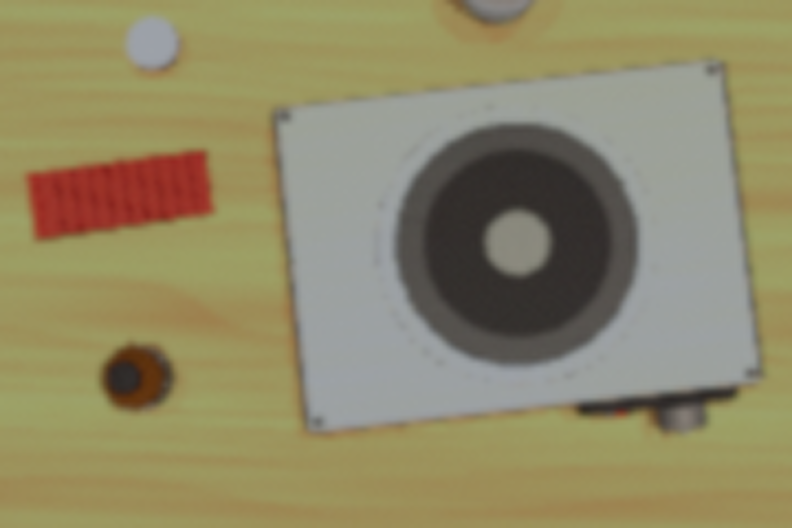

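View pics/sccrop.png

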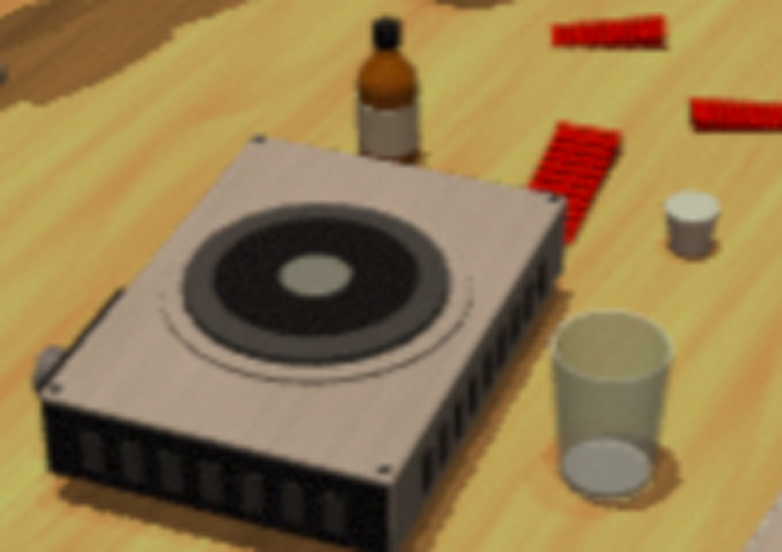

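Run:
```python
from h import *
K,E=cam("top")
px=np.array([[277,108],[308,432],[723,62],[762,377]])/4.4+[215,190]
P=unproj(px,0.074,K,E)[:,:2]; print(P.round(4).tolist())
c2=unproj(np.array([[517,243]])/4.4+[215,190],0.084,K,E); print("plate",c2)
L=np.array([[.105,.145],[-.105,.145],[.105,-.145],[-.105,-.145]])
A=L-L.mean(0);B=P-P.mean(0); th=np.arctan2((A[:,0]*B[:,1]-A[:,1]*B[:,0]).sum(),(A*B).sum()); 
Rz=np.array([[np.cos(th),-np.sin(th)],[np.sin(th),np.cos(th)]]); c=P.mean(0)
print("yaw",np.degrees(th),"c",c,"res",(P-(c+L@Rz.T)).round(4).tolist())
f=c+Rz@[.085,.115]; print("foot",f,"corner",c+Rz@[.105,.145])
# wedge
hc=np.array([.5211,.2285]); 
for d in (8.1,8.4,8.7):
    u=np.array([np.sin(np.radians(d)),-np.cos(np.radians(d))]); v=f-hc; print(d,"along",v@u,"lat",u[0]*v[1]-u[1]*v[0])
v=f-hc;print("bearing heel->foot",np.degrees(np.arctan2(v[0],-v[1])))
```

```text
[[0.582, 0.0601], [0.3758, 0.0347], [0.6182, -0.2262], [0.4165, -0.2525]]
plate [[ 0.49773993 -0.09496223  0.084     ]]
yaw 7.493472772477417 c [ 0.49814635 -0.09599408] res [[-0.0013, -0.0014], [0.0007, 0.0006], [-0.0029, -0.0002], [0.0036, 0.0009]]
foot [0.5674229  0.02910891] corner [0.5833397  0.06146097]
8.1 along 0.2039288494745121 lat 0.017766319537860203
8.4 along 0.20401907787481863 lat 0.01669831192151629
8.7 along 0.20410371298904573 lat 0.015629846512515956
bearing heel->foot 13.079047561623836
```

Run:
```python
from h import *
K,E=cam("top")
px=np.array([[411,423]])/4+[140,170]; print("dropper cap", unproj(px,0.105,K,E))
px=np.array([[425,422]])/4+[140,170]; print("dropper body ~z.05", unproj(px,0.05,K,E))
import pickle
s=pickle.load(open("w1.pkl","rb")); Rm=R.from_quat(s['ee_rot']).as_matrix()
print(Rm.round(4).tolist(), "toolx angle",np.degrees(np.arctan2(Rm[1,0],Rm[0,0])))
# target: axis dir 8.4deg; behind heel
u=np.array([np.sin(np.radians(8.4)),-np.cos(np.radians(8.4))]); lat=np.array([u[1],-u[0]])*-1
print("lat(+x side)",lat)
T=np.array([.5211,.2285])-u*0.035+lat*0.004
print("T",T, "tool delta mm",Rm.T@(np.r_[T,0.027]-s["position"])*1000)
```

```text
dropper cap [[0.40767128 0.14898315 0.105     ]]
dropper body ~z.05 [[0.40882421 0.14681002 0.05      ]]
[[-0.1492, 0.9888, 0.0009], [0.9888, 0.1492, -0.0012], [-0.0013, 0.0007, -1.0]] toolx angle 98.57844526486359
lat(+x side) [0.98927233 0.14608303]
T [0.51994418 0.26370886] tool delta mm [ 43.66056438   4.82669019 173.09768765]
```

```bash
python3 -m crank '[{"translation":[22,2,10],"twist":0,"hand":7},{"translation":[40,4,30],"twist":0,"hand":7},{"translation":[44,5,62],"twist":0,"hand":7},{"translation":[44,5,96],"twist":0,"hand":7},{"translation":[44,5,128],"twist":0,"hand":7},{"translation":[44,5,153],"twist":0,"hand":7},{"translation":[44,5,167],"twist":0,"hand":7},{"translation":[44,5,172],"twist":0,"hand":7}]'
python3 -m crank '[{"translation":[0,0,0],"twist":0,"hand":7},{"translation":[0,0,0],"twist":0,"hand":7}]'
python3 - <<'E'
from h import *
s=bot.get_state(); im=vision.capture("wrist"); cv2.imwrite("pics/w2.png",im[:,:,::-1])
print(s["position"],s["ft_force"])
im=vision.capture("top")[170:310,140:300,::-1]; cv2.imwrite("pics/t2.png",cv2.resize(im,None,fx=4,fy=4,interpolation=cv2.INTER_CUBIC))
im=vision.capture("scene")[150:310,280:440,::-1]; cv2.imwrite("pics/s2.png",cv2.resize(im,None,fx=3.7,fy=3.7,interpolation=cv2.INTER_CUBIC))
E
```

```text
t: 2.85
position: [0.5149, 0.2686, 0.0255]
ee_rot: [0.649, 0.76, -0.002, -0.001]
ft_force: [0.0, 0.5, 0.1]
width: 0.0069
t: 3.02
position: [0.5175, 0.2689, 0.029]
ee_rot: [0.65, 0.76, 0.001, -0.0]
ft_force: [0.2, 0.1, 0.5]
width: 0.0068
[0.51754161 0.26889732 0.02904138] [0.22178521 0.12716877 0.45499807]
```

View pics/t2.png

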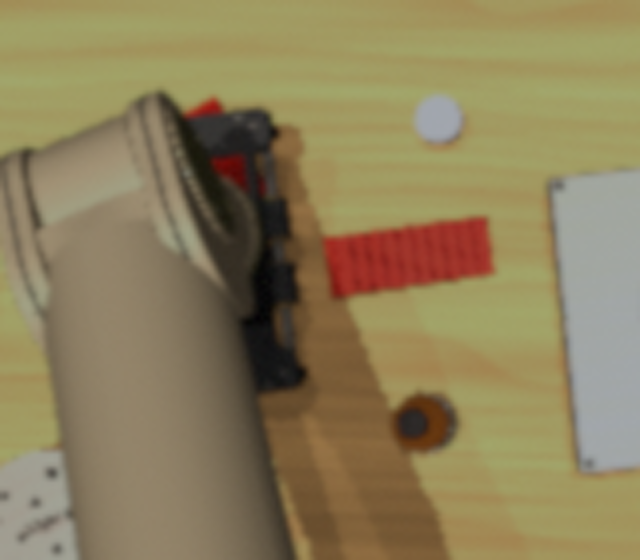

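View pics/s2.png

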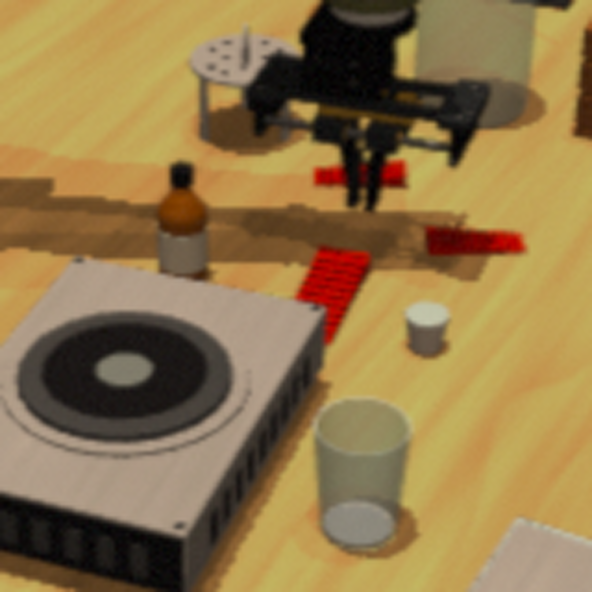

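```bash
python3 -m crank '[{"translation":[-5,1,1],"twist":0,"hand":7},{"translation":[-11,2,2],"twist":0,"hand":7},{"translation":[-17,2,2],"twist":0,"hand":7},{"translation":[-22,2,2],"twist":0,"hand":7},{"translation":[-26,2,2],"twist":0,"hand":7},{"translation":[-29,2,2],"twist":0,"hand":7},{"translation":[-31,2,2],"twist":0,"hand":7},{"translation":[-31,2,2],"twist":0,"hand":7}]'
python3 - <<'E'
from h import *
s=bot.get_state()
print(s["position"],s["ft_force"])
im=vision.capture("top")[170:310,140:300,::-1]; cv2.imwrite("pics/t3.png",cv2.resize(im,None,fx=4,fy=4,interpolation=cv2.INTER_CUBIC))
im=vision.capture("scene")[150:310,280:440,::-1]; cv2.imwrite("pics/s3.png",cv2.resize(im,None,fx=3.7,fy=3.7,interpolation=cv2.INTER_CUBIC))
E
```

```text
t: 3.83
position: [0.5244, 0.237, 0.0262]
ee_rot: [0.65, 0.76, 0.0, 0.0]
ft_force: [-0.0, -0.2, -0.6]
width: 0.007
[0.52442742 0.23702996 0.02618234] [-0.00526839 -0.23142986 -0.60115568]
```

View pics/t3.png

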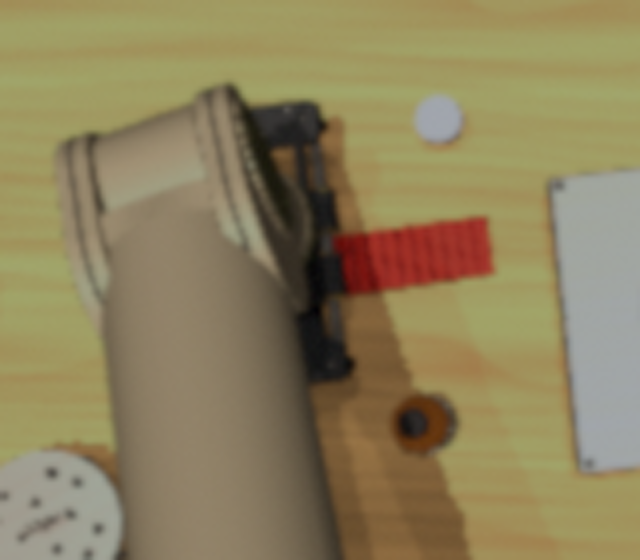

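View pics/s3.png

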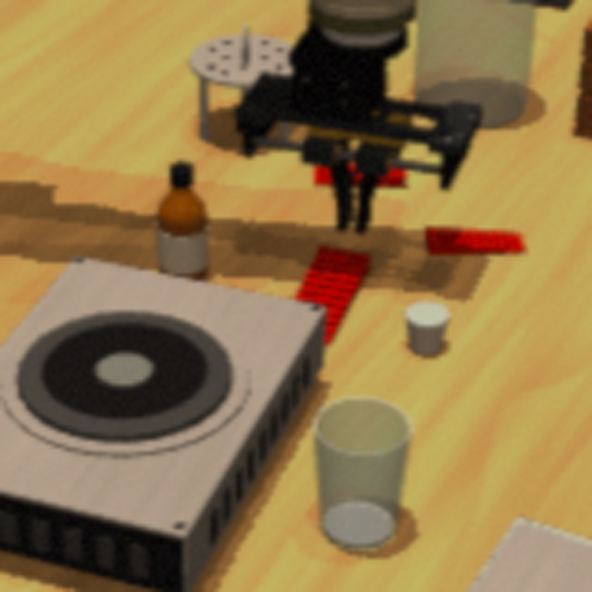

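Neither view shows contact yet. The fingers are just behind the heel and the wedge hasn't moved (thin end still at 490,245 in the crop). Now I'll push about 60 mm while turning 5° so its axis points at the foot.

```bash
python3 -m crank '[{"translation":[-3,0,0],"twist":0,"hand":7},{"translation":[-8,0.3,0],"twist":-0.4,"hand":7},{"translation":[-14,0.8,0],"twist":-1,"hand":7},{"translation":[-20,1.3,0],"twist":-1.6,"hand":7},{"translation":[-26,1.8,0],"twist":-2.2,"hand":7},{"translation":[-32,2.3,0],"twist":-2.8,"hand":7},{"translation":[-37,2.7,0],"twist":-3.2,"hand":7},{"translation":[-40,3,0],"twist":-3.5,"hand":7}]'
python3 - <<'E'
from h import *
s=bot.get_state()
print(s["position"],s["ft_force"])
im=vision.capture("top")[170:310,140:300,::-1]; cv2.imwrite("pics/t4.png",cv2.resize(im,None,fx=4,fy=4,interpolation=cv2.INTER_CUBIC))
im=vision.capture("scene")[150:310,280:440,::-1]; cv2.imwrite("pics/s4.png",cv2.resize(im,None,fx=3.7,fy=3.7,interpolation=cv2.INTER_CUBIC))
E
```

```text
t: 4.6
position: [0.5337, 0.1974, 0.0262]
ee_rot: [0.627, 0.779, -0.0, 0.0]
ft_force: [-0.0, -0.0, -0.7]
width: 0.0073
[0.53370024 0.19738522 0.02615518] [-0.04269017 -0.02442462 -0.65786645]
```

View pics/t4.png

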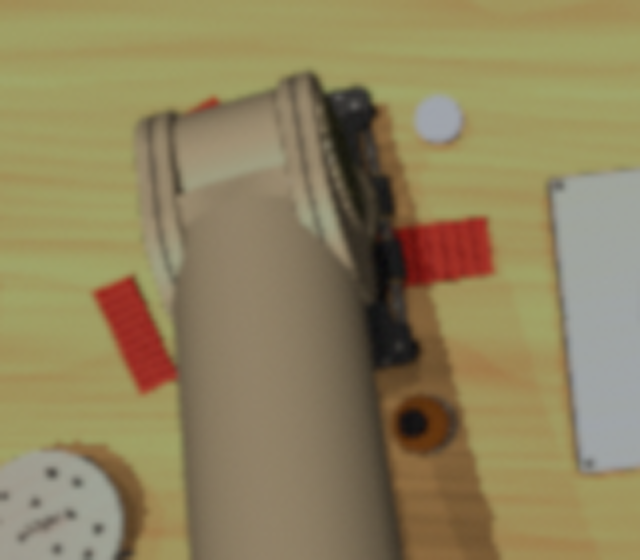

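View pics/s4.png

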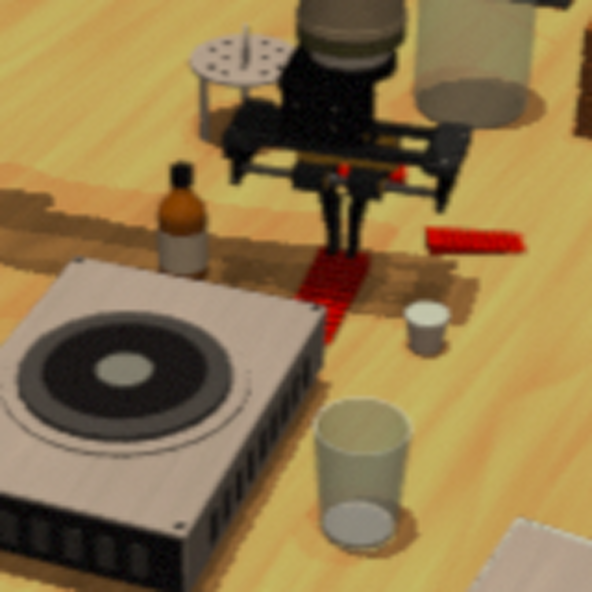

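```bash
python3 - <<'E'
from h import *
s=bot.get_state(); Rm=R.from_quat(s['ee_rot']).as_matrix()
for n,o,f in (("scene",(280,150),3.7),("top",(140,170),4)):
    K,E=cam(n)
    for z in (0.022,0.0,-0.02):
        print(n,"tool z",z,((proj(s["position"]+Rm@[0,0,z],K,E)-o)*f).round(0).tolist())
    u=np.array([.146,-.989,0])
    H=np.array([.5211,.2285,0]); l=np.array([.989,.146,0])*.0225
    print("heel",((proj([H+l+[0,0,.016],H-l+[0,0,.016],H+u*.12+l+[0,0,.002],H+u*.12-l+[0,0,.002]],K,E)-o)*f).round(0).tolist())
E
cat > pics/x.txt </dev/null
```

```text
scene tool z 0.022 [[342.0, 278.0]]
scene tool z 0.0 [[343.0, 256.0]]
scene tool z -0.02 [[344.0, 235.0]]
heel [[371.0, 250.0], [320.0, 240.0], [327.0, 339.0], [274.0, 328.0]]
top tool z 0.022 [[370.0, 252.0]]
top tool z 0.0 [[365.0, 249.0]]
top tool z -0.02 [[361.0, 246.0]]
heel [[322.0, 236.0], [328.0, 297.0], [486.0, 218.0], [493.0, 278.0]]
```

Run:
```python
from h import *
print(bot.tip_reach, bot.get_state()["width"])
K,E=cam("scene")
for p in ([.51754,.2689,.02904],[.52443,.23703,.02618]):
    for z in (0.022,0.0): print(z,((proj(np.array(p)-[0,0,z],K,E)-(280,150))*3.7).round(0).tolist())
s=bot.get_state()
im=vision.capture("wrist"); cv2.imwrite("pics/w5.png",im[:,:,::-1])
im=cv2.imread("pics/scene0.png")
im=vision.capture("scene")[195:255,340:420,::-1]; cv2.imwrite("pics/s5.png",cv2.resize(im,None,fx=10,fy=10,interpolation=cv2.INTER_CUBIC))
```

```text
0.022 0.007217688706669655
0.022 [[361.0, 231.0]]
0.0 [[362.0, 209.0]]
0.022 [[353.0, 253.0]]
0.0 [[353.0, 231.0]]
```

View pics/w5.png

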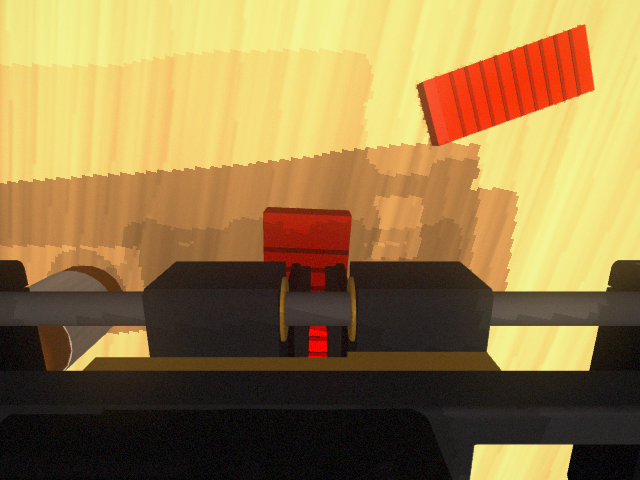

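View pics/s5.png

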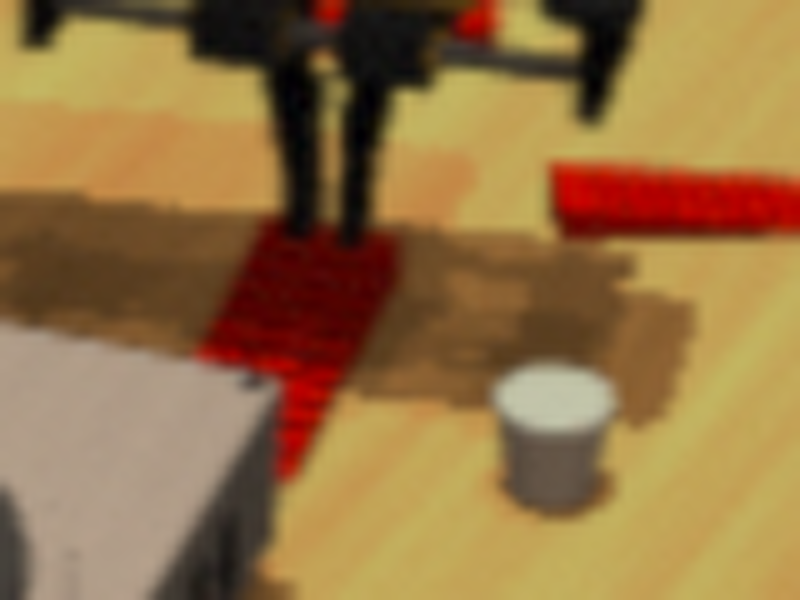

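The wedge didn't move. Both views show the fingertips still above it, and in the scene picture their visible ends sit at TCP level, about 20 mm higher than tip_reach says. I'll back off behind the heel, then feel for the table gently.

```bash
python3 -m crank '[{"translation":[6,0,0],"twist":0.5,"hand":7},{"translation":[16,0,0],"twist":1,"hand":7},{"translation":[28,-1,0],"twist":2,"hand":7},{"translation":[38,-1,0],"twist":3,"hand":7},{"translation":[46,-2,0],"twist":3.5,"hand":7},{"translation":[51,-2,0],"twist":3.5,"hand":7},{"translation":[53,-2,0],"twist":3.5,"hand":7},{"translation":[53,-2,0],"twist":3.5,"hand":7}]'
python3 -m crank '[{"translation":[0,0,2],"twist":0,"hand":7},{"translation":[0,0,4],"twist":0,"hand":7},{"translation":[0,0,5],"twist":0,"hand":7},{"translation":[0,0,5],"twist":0,"hand":7}]'
python3 - <<'E'
from h import *
s=bot.get_state()
print(s["position"],s["ft_force"])
im=vision.capture("wrist"); cv2.imwrite("pics/w6.png",im[:,:,::-1])
im=vision.capture("scene")[185:245,340:420,::-1]; cv2.imwrite("pics/s6.png",cv2.resize(im,None,fx=10,fy=10,interpolation=cv2.INTER_CUBIC))
K,E=cam("scene")
for z in (0.022,0.0): print(z,((proj(s["position"]-[0,0,z],K,E)-(340,185))*10).round(0).tolist())
E
```

```text
t: 5.47
position: [0.5199, 0.2503, 0.0261]
ee_rot: [0.65, 0.76, 0.0, -0.0]
ft_force: [0.2, 0.1, 0.7]
width: 0.0067
t: 5.8
position: [0.5201, 0.2492, 0.0208]
ee_rot: [0.65, 0.76, -0.0, -0.0]
ft_force: [-0.4, -0.9, 0.3]
width: 0.0068
[0.52006258 0.24924361 0.02075058] [-0.35766773 -0.86998523  0.26904269]
0.022 [[356.0, 327.0]]
0.0 [[359.0, 268.0]]
```

View pics/s6.png

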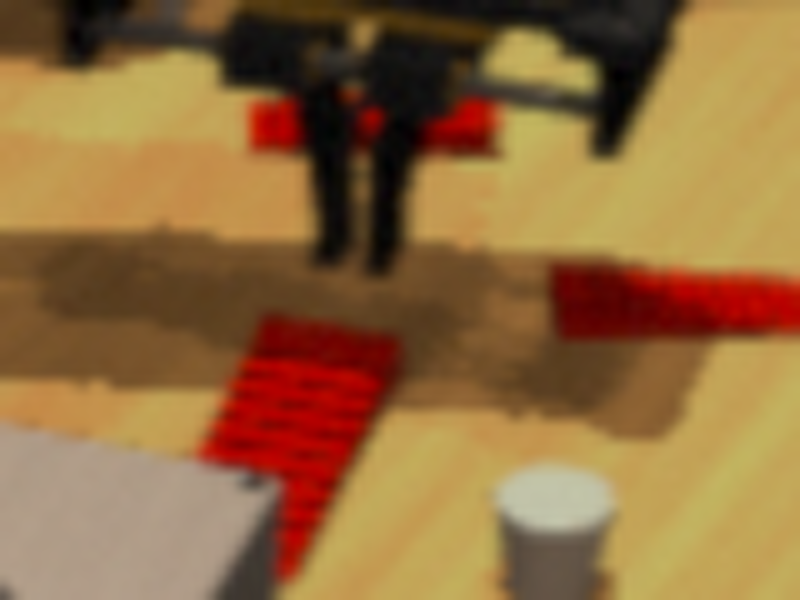

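View pics/w6.png

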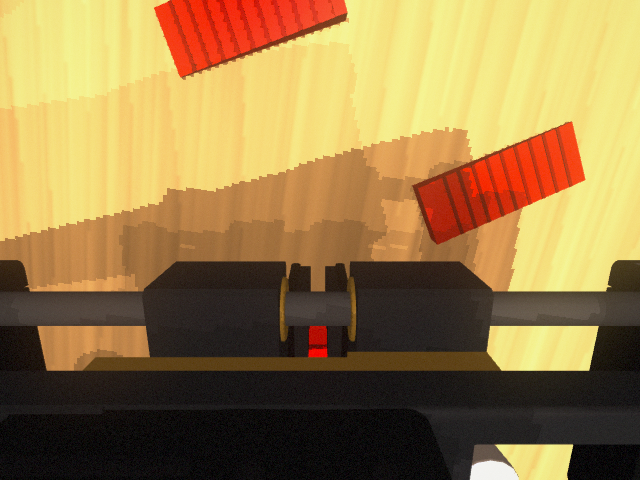

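The visible tips again match the TCP level (predicted y 268, seen about 265), so the real tip is near the TCP. I'll continue down in small steps.

```bash
python3 -m crank '[{"translation":[0,0,2],"twist":0,"hand":7},{"translation":[0,0,4],"twist":0,"hand":7},{"translation":[0,0,6],"twist":0,"hand":7},{"translation":[0,0,8],"twist":0,"hand":7},{"translation":[0,0,9],"twist":0,"hand":7},{"translation":[0,0,9],"twist":0,"hand":7}]'
python3 - <<'E'
from h import *
s=bot.get_state()
print(s["position"],s["ft_force"])
im=vision.capture("scene")[185:245,340:420,::-1]; cv2.imwrite("pics/s7.png",cv2.resize(im,None,fx=10,fy=10,interpolation=cv2.INTER_CUBIC))
K,E=cam("scene")
for z in (0.022,0.0): print(z,((proj(s["position"]-[0,0,z],K,E)-(340,185))*10).round(0).tolist())
E
```

```text
t: 6.4
position: [0.5199, 0.2498, 0.0118]
ee_rot: [0.65, 0.76, -0.0, -0.0]
ft_force: [-1.4, -0.2, 0.1]
width: 0.0066
[0.51994153 0.24981025 0.01182163] [-1.38908362 -0.18994329  0.13123684]
0.022 [[356.0, 350.0]]
0.0 [[358.0, 291.0]]
```

View pics/s7.png

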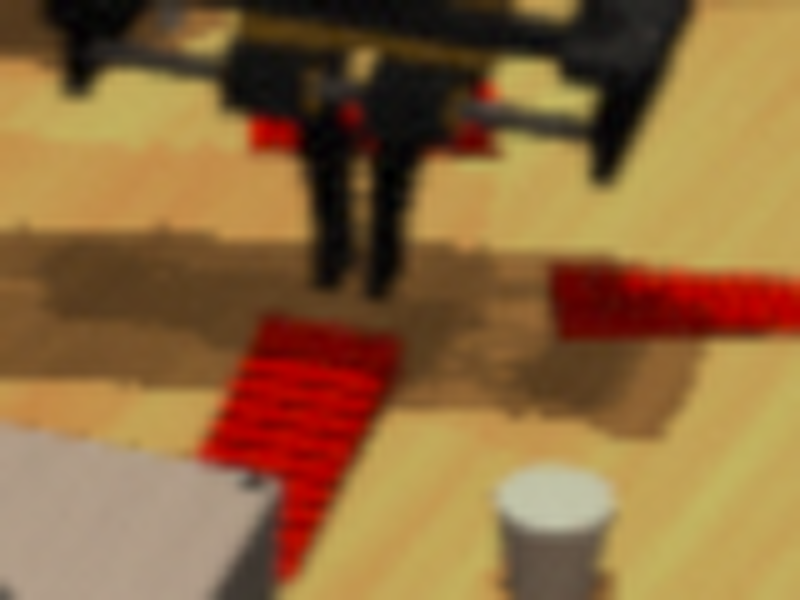

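```bash
python3 -m crank '[{"translation":[0,0,1],"twist":0,"hand":7},{"translation":[0,0,2],"twist":0,"hand":7},{"translation":[0,0,3],"twist":0,"hand":7},{"translation":[0,0,4],"twist":0,"hand":7},{"translation":[0,0,4],"twist":0,"hand":7}]'
python3 - <<'E'
from h import *
s=bot.get_state(); Rm=R.from_quat(s['ee_rot']).as_matrix()
print(s["position"],s["ft_force"],np.degrees(np.arctan2(Rm[1,0],Rm[0,0])))
H=np.array([.5211,.2285,s["position"][2]]);F=np.array([.569,.030,s["position"][2]])
print("heel in tool",Rm.T@(H-s["position"])*1000,"foot in tool",Rm.T@(F-s["position"])*1000)
E
```

```text
t: 6.87
position: [0.52, 0.2498, 0.0079]
ee_rot: [0.65, 0.76, -0.0, -0.0]
ft_force: [-0.3, -0.7, 0.3]
width: 0.0073
[0.519997   0.24975511 0.0079177 ] [-0.33476671 -0.67663836  0.28862529] 98.88388304653195
heel in tool [-2.11704617e+01 -2.19271508e+00  1.61046196e-03] foot in tool [-2.24686441e+02  1.44778013e+01  8.44117830e-03]
```

```bash
python3 -m crank '[{"translation":[-4,0,0],"twist":0,"hand":7},{"translation":[-8,0,0],"twist":0,"hand":7},{"translation":[-12,0,0],"twist":0,"hand":7},{"translation":[-17,0.4,0],"twist":-0.4,"hand":7},{"translation":[-22,0.7,0],"twist":-0.8,"hand":7},{"translation":[-27,1,0],"twist":-1.2,"hand":7},{"translation":[-31,1.4,0],"twist":-1.6,"hand":7},{"translation":[-34,1.6,0],"twist":-2,"hand":7}]'
python3 - <<'E'
from h import *
s=bot.get_state()
print(s["position"],s["ft_force"])
im=vision.capture("top")[170:310,140:300,::-1]; cv2.imwrite("pics/t8.png",cv2.resize(im,None,fx=4,fy=4,interpolation=cv2.INTER_CUBIC))
im=vision.capture("scene")[185:245,340:420,::-1]; cv2.imwrite("pics/s8.png",cv2.resize(im,None,fx=10,fy=10,interpolation=cv2.INTER_CUBIC))
E
```

```text
t: 7.53
position: [0.5272, 0.2157, 0.0082]
ee_rot: [0.637, 0.771, 0.0, 0.0]
ft_force: [-1.3, 0.1, -0.7]
width: 0.0071
[0.52718001 0.21574204 0.0081948 ] [-1.28932569  0.13001045 -0.73220198]
```

View pics/t8.png

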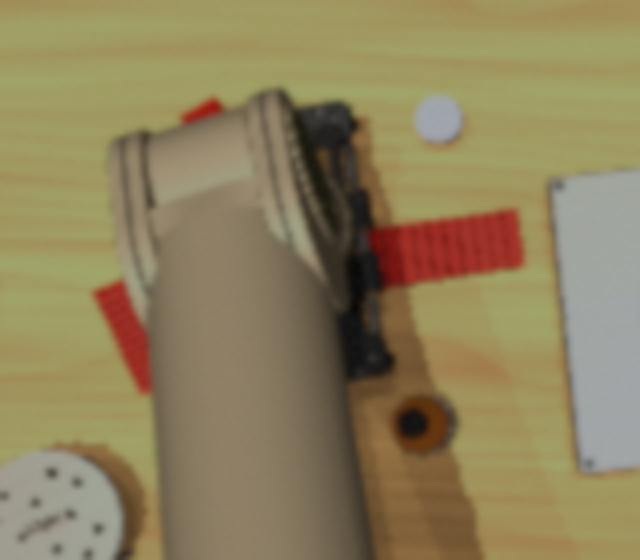

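View pics/s8.png

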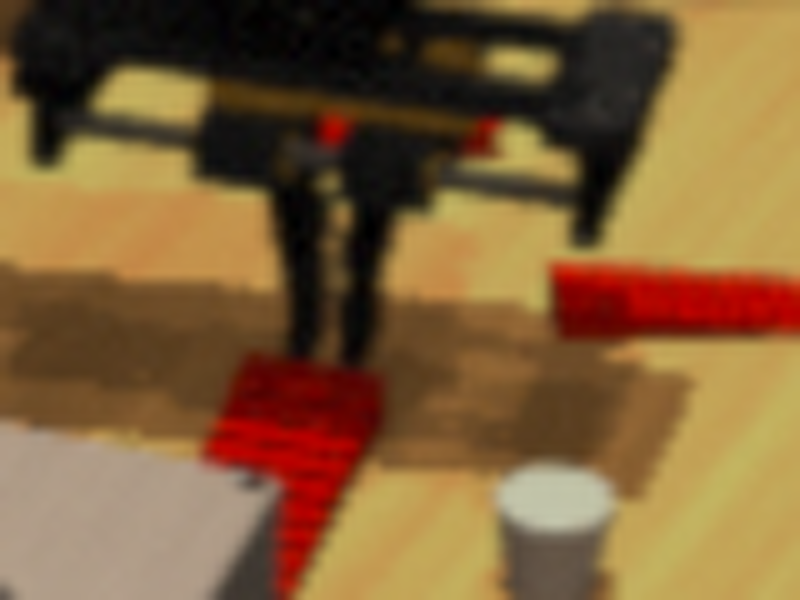

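The wedge is moving now: thin end at crop (520,238), about 21 mm on, tips against the heel at (330,360) in the scene crop. Continuing.

```bash
cat > wf.py <<'E'
from h import *
def wedgefit(im, F=np.array([.569,.030]), fix=None):
    K,E=cam("top")
    for a,c,m in sorted(redblobs(im),key=lambda b:-b[0]):
        pass
def thin(pxcrop):
    K,E=cam("top"); px=np.array(pxcrop)/4+[140,170]; return unproj(px,.002,K,E)[:,:2]
E
python3 - <<'E'
from wf import *
t=thin([[518,209],[524,266]]); print(t, t.mean(0))
s=bot.get_state(); Rm=R.from_quat(s['ee_rot']).as_matrix(); print("heading",np.degrees(np.arctan2(Rm[1,0],Rm[0,0]))-90)
F=np.array([.569,.030]); tm=t.mean(0); p=s["position"][:2]
Hc=s["position"]+Rm@[-.009,-.0022,0]; print("heel est",Hc)
d=tm-Hc[:2]; print("len",np.linalg.norm(d),"wedge heading",np.degrees(np.arctan2(d[0],-d[1])),"bearing heel->foot",np.degrees(np.arctan2(F[0]-Hc[0],Hc[1]-F[1])),np.linalg.norm(F-Hc[:2]))
E
```

```text
[[0.56828155 0.08950599]
 [0.52582218 0.08380381]] [0.54705187 0.0866549 ]
heading 10.858274566116421
heel est [0.52670173 0.20646366 0.00815654]
len 0.12152476230391569 wedge heading 9.639978282318713 bearing heel->foot 13.479456606961964 0.18146230444574857
```

```bash
python3 -m crank '[{"translation":[-4,0.1,0],"twist":-0.4,"hand":7},{"translation":[-9,0.3,0],"twist":-0.8,"hand":7},{"translation":[-15,0.5,0],"twist":-1.3,"hand":7},{"translation":[-21,0.7,0],"twist":-1.8,"hand":7},{"translation":[-27,0.9,0],"twist":-2.2,"hand":7},{"translation":[-32,1.1,0],"twist":-2.6,"hand":7},{"translation":[-36,1.3,0],"twist":-2.6,"hand":7},{"translation":[-38,1.4,0],"twist":-2.6,"hand":7}]'
python3 - <<'E'
from h import *
s=bot.get_state(); Rm=R.from_quat(s['ee_rot']).as_matrix()
print(s["position"],s["ft_force"],np.degrees(np.arctan2(Rm[1,0],Rm[0,0]))-90)
im=vision.capture("top")[170:310,140:300,::-1]; cv2.imwrite("pics/t9.png",cv2.resize(im,None,fx=4,fy=4,interpolation=cv2.INTER_CUBIC))
im=vision.capture("scene")[190:262,340:420,::-1]; cv2.imwrite("pics/s9.png",cv2.resize(im,None,fx=8,fy=8,interpolation=cv2.INTER_CUBIC))
E
```

```text
t: 8.3
position: [0.5357, 0.1785, 0.0082]
ee_rot: [0.62, 0.785, 0.0, 0.0]
ft_force: [0.7, 0.8, -0.0]
width: 0.0067
[0.53573692 0.17850936 0.00816701] [ 0.65660502  0.8433269  -0.01096667] 13.432282612911791
```

View pics/t9.png

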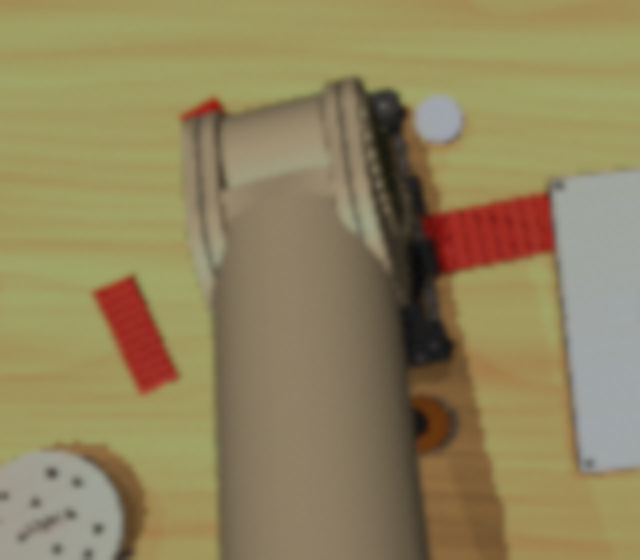

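View pics/s9.png

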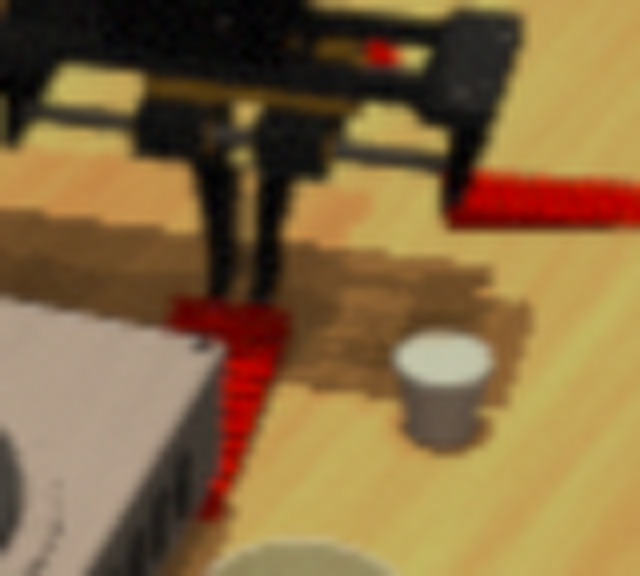

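Run:
```python
from h import *
s=bot.get_state(); Rm=R.from_quat(s['ee_rot']).as_matrix(); K,E=cam("scene")
for y in (.07,.085,.095):
  print(y,[(z,((proj(s["position"]+Rm@[0,y,z],K,E)[0]-(340,190))*8).round(0).tolist()) for z in (0.0,-.02,-.03,-.048,-.07)])
print("stopper in tool",Rm.T@(np.array([.631,.146,.032])-s["position"])*1000,"dropper",Rm.T@(np.array([.408,.148,.105])-s["position"])*1000)
Hc=s["position"]+Rm@[-.009,-.0022,0]; F=np.array([.569,.030]); d=F-Hc[:2]
print(Hc,np.linalg.norm(d),np.degrees(np.arctan2(d[0],-d[1])))
K,E=cam("top"); u=Rm@[-1,0,0]; l=Rm@[0,1,0]*.0225
for k in (0.03,.06,.09): print(((proj([Hc+u*k+l+[0,0,.006],Hc+u*k-l+[0,0,.006]],K,E)-(140,170))*4).round(0).tolist())
```

```text
0.07 [(0.0, [425.0, 322.0]), (-0.02, [428.0, 278.0]), (-0.03, [429.0, 255.0]), (-0.048, [432.0, 214.0]), (-0.07, [435.0, 164.0])]
0.085 [(0.0, [464.0, 328.0]), (-0.02, [467.0, 283.0]), (-0.03, [469.0, 260.0]), (-0.048, [472.0, 220.0]), (-0.07, [475.0, 169.0])]
0.095 [(0.0, [491.0, 331.0]), (-0.02, [494.0, 287.0]), (-0.03, [496.0, 264.0]), (-0.048, [499.0, 223.0]), (-0.07, [502.0, 172.0])]
stopper in tool [-54.14417061  85.10629437 -23.85095297] dropper [  -0.38709279 -131.32475421  -96.85628012]
[0.53559385 0.16961861 0.00814459] 0.14355948638007943 13.45602748415916
[[440.0, 210.0], [452.0, 270.0]]
[[480.0, 202.0], [493.0, 261.0]]
[[520.0, 193.0], [532.0, 253.0]]
```

```bash
python3 -m crank '[{"translation":[-3,0,0],"twist":0,"hand":7},{"translation":[-7,0,0],"twist":0,"hand":7},{"translation":[-11,0,0],"twist":0,"hand":7},{"translation":[-15,0,0],"twist":0,"hand":7},{"translation":[-19,0,0],"twist":0,"hand":7},{"translation":[-22,0,0],"twist":0,"hand":7},{"translation":[-24,0,0],"twist":0,"hand":7},{"translation":[-25,0,0],"twist":0,"hand":7}]'
python3 -m crank '[{"translation":[-1,0,0],"twist":0,"hand":7},{"translation":[-2,0,0],"twist":0,"hand":7},{"translation":[-3,0,0],"twist":0,"hand":7},{"translation":[-4,0,0],"twist":0,"hand":7}]'
python3 -m crank '[{"translation":[-1,0,0],"twist":0,"hand":7},{"translation":[-2,0,0],"twist":0,"hand":7}]'
python3 - <<'E'
from h import *
s=bot.get_state(); Rm=R.from_quat(s['ee_rot']).as_matrix()
print(s["position"],s["ft_force"],"tool",Rm.T@s["ft_force"])
Hc=s["position"]+Rm@[-.009,-.0022,0]; print(np.linalg.norm(np.array([.569,.030])-Hc[:2]))
im=vision.capture("top")[170:310,200:360,::-1]; cv2.imwrite("pics/t10.png",cv2.resize(im,None,fx=4,fy=4,interpolation=cv2.INTER_CUBIC))
E
```

```text
t: 9.07
position: [0.5414, 0.1547, 0.0082]
ee_rot: [0.619, 0.785, 0.0, 0.0]
ft_force: [-0.8, -0.2, -0.2]
width: 0.0071
t: 9.4
position: [0.5422, 0.1513, 0.0081]
ee_rot: [0.619, 0.785, 0.0, -0.0]
ft_force: [-0.6, 0.9, 0.2]
width: 0.0071
t: 9.57
position: [0.5427, 0.1493, 0.0082]
ee_rot: [0.619, 0.785, 0.0, -0.0]
ft_force: [0.5, 0.2, 0.7]
width: 0.0071
[0.54273842 0.14925181 0.00815279] [0.52466676 0.22898544 0.74676065] tool [ 0.1003679   0.56362528 -0.74673546]
0.11308800499331986
```

View pics/t10.png

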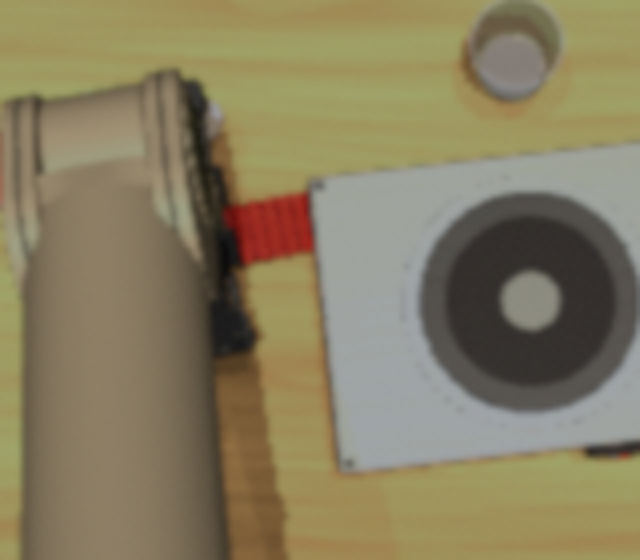

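```bash
python3 -m crank '[{"translation":[-1,0,0],"twist":0,"hand":7},{"translation":[-2,0,0],"twist":0,"hand":7},{"translation":[-3,0,0],"twist":0,"hand":7}]'
python3 -m crank '[{"translation":[-1,0,0],"twist":0,"hand":7},{"translation":[-2,0,0],"twist":0,"hand":7},{"translation":[-3,0,0],"twist":0,"hand":7}]'
```

```text
t: 9.87
position: [0.5434, 0.1463, 0.0081]
ee_rot: [0.619, 0.785, 0.0, -0.0]
ft_force: [-0.1, -0.1, -0.4]
width: 0.007
t: 10.12
position: [0.5441, 0.1434, 0.0081]
ee_rot: [0.619, 0.785, 0.0, -0.0]
ft_force: [-0.5, 0.6, -0.1]
width: 0.0073
```

```bash
python3 -m crank '[{"translation":[-1,0,0],"twist":0,"hand":7},{"translation":[-2,0,0],"twist":0,"hand":7},{"translation":[-3,0,0],"twist":0,"hand":7}]'
```

```text
t: 10.37
position: [0.5447, 0.141, 0.0082]
ee_rot: [0.619, 0.785, 0.0, -0.0]
ft_force: [-0.7, 3.1, -0.3]
width: 0.0071
```

```bash
python3 -m crank '[{"translation":[-1,0,0],"twist":0,"hand":7},{"translation":[-2,0,0],"twist":0,"hand":7},{"translation":[-3,0,0],"twist":0,"hand":7}]'
```

```text
t: 10.62
position: [0.5452, 0.1393, 0.0082]
ee_rot: [0.619, 0.786, 0.001, -0.001]
ft_force: [-2.5, 6.4, 1.8]
width: 0.007
```

Contact: the push rose 0.6 → 3.1 → about 6.8 N along the wedge, which is snug. I'll take a steady reading and check that the hotplate hasn't moved.

Run:
```python
from h import *
F=[]
im=vision.capture("top"); F.append(bot.get_state()["ft_force"])
sc=vision.capture("scene"); s=bot.get_state(); F.append(s["ft_force"])
Rm=R.from_quat(s['ee_rot']).as_matrix()
print((np.array(F)@Rm).round(2)); Hc=s["position"]+Rm@[-.009,-.0022,0]; print(Hc,np.linalg.norm(np.array([.569,.030])-Hc[:2]))
a=cv2.imread("pics/top0.png"); 
g0=cv2.cvtColor(a,cv2.COLOR_BGR2GRAY)[195:300,272:400].astype(np.float32); g1=cv2.cvtColor(im,cv2.COLOR_RGB2GRAY)[195:300,272:400].astype(np.float32)
print("hotplate px shift",cv2.phaseCorrelate(g0,g1,cv2.createHanningWindow((128,105),cv2.CV_32F)))
cv2.imwrite("pics/t11.png",cv2.resize(im[170:310,200:360,::-1],None,fx=4,fy=4,interpolation=cv2.INTER_CUBIC))
cv2.imwrite("pics/s11.png",cv2.resize(sc[190:310,280:440,::-1],None,fx=4,fy=4,interpolation=cv2.INTER_CUBIC))
```

```text
[[ 5.16 -2.27 -6.15]
 [ 5.13 -1.33 -4.45]]
[0.54556326 0.12943    0.00858043] 0.10215480904008695
hotplate px shift ((0.0633004897730558, -0.02414489724766611), 0.9303954900414856)
```

View pics/t11.png

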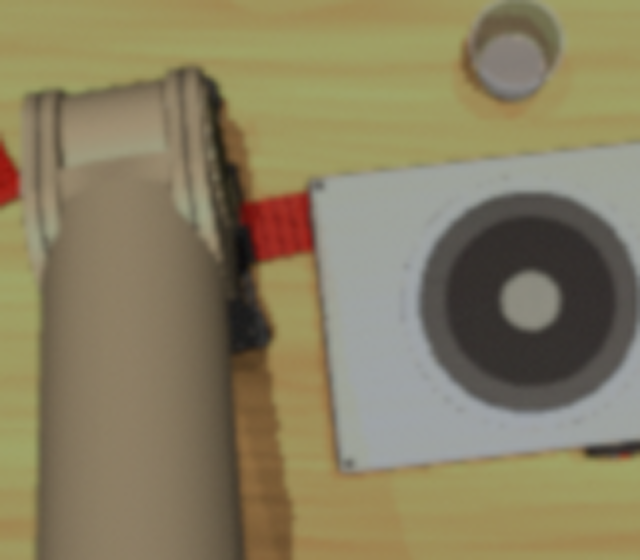

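View pics/s11.png

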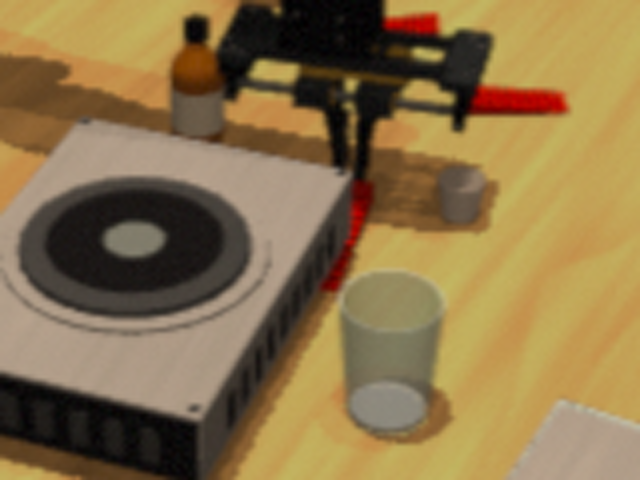

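Hotplate shift since the start is under 0.1 px. The steady push is 5.1 N, so I'll nudge it a touch further to reach 6 N.

```bash
python3 -m crank '[{"translation":[-0.6,0,0],"twist":0,"hand":7},{"translation":[-1,0,0],"twist":0,"hand":7}]'
python3 -m crank '[{"translation":[0,0,0],"twist":0,"hand":7}]'
```

```text
t: 10.88
position: [0.5457, 0.1384, 0.0086]
ee_rot: [0.619, 0.786, 0.001, -0.001]
ft_force: [-3.1, 7.6, 5.5]
width: 0.0071
t: 10.97
position: [0.5457, 0.1385, 0.0086]
ee_rot: [0.619, 0.786, 0.001, -0.001]
ft_force: [-2.9, 7.3, 3.8]
width: 0.0071
```

```bash
python3 -m crank '[{"translation":[1,0,0],"twist":0,"hand":7},{"translation":[3,0,0],"twist":0,"hand":7},{"translation":[8,0,0],"twist":0,"hand":7},{"translation":[15,0,0],"twist":0,"hand":7},{"translation":[22,0,-4],"twist":0,"hand":7},{"translation":[27,0,-20],"twist":0,"hand":7},{"translation":[30,0,-45],"twist":0,"hand":4},{"translation":[30,0,-75],"twist":0,"hand":0}]'
python3 -m crank '[{"translation":[0,0,-30],"twist":0,"hand":0},{"translation":[0,0,-55],"twist":0,"hand":0},{"translation":[0,0,-70],"twist":0,"hand":0},{"translation":[0,0,-75],"twist":0,"hand":0},{"translation":[0,0,-75],"twist":0,"hand":0}]'
python3 - <<'E'
from h import *
im=vision.capture("top"); w=vision.capture("scene"); s=bot.get_state()
Rm=R.from_quat(s['ee_rot']).as_matrix()
print(s["position"],s["ft_force"],s["width"])
print("corner in tool",Rm.T@(np.array([.569,.030,.13])-s["position"])*1000)
a=cv2.imread("pics/top0.png"); 
g0=cv2.cvtColor(a,cv2.COLOR_BGR2GRAY)[195:300,272:400].astype(np.float32); g1=cv2.cvtColor(im,cv2.COLOR_RGB2GRAY)[195:300,272:400].astype(np.float32)
print("hotplate px shift",cv2.phaseCorrelate(g0,g1,cv2.createHanningWindow((128,105),cv2.CV_32F)))
cv2.imwrite("pics/t12.png",cv2.resize(im[170:310,200:360,::-1],None,fx=4,fy=4,interpolation=cv2.INTER_CUBIC))
cv2.imwrite("pics/s12.png",cv2.resize(w[190:310,280:440,::-1],None,fx=4,fy=4,interpolation=cv2.INTER_CUBIC))
E
```

```text
t: 11.63
position: [0.537, 0.167, 0.0827]
ee_rot: [0.618, 0.786, -0.001, -0.001]
ft_force: [0.5, 1.2, -0.2]
width: 0.0026
t: 12.05
position: [0.5391, 0.1666, 0.1592]
ee_rot: [0.619, 0.785, 0.001, 0.0]
ft_force: [-0.8, -0.4, -0.6]
width: 0.0006
[0.53808162 0.16597482 0.15697841] [ 0.23718837 -0.0285856  -0.99912539] 0.00028185652206856354
corner in tool [-139.43009825   -1.65994714   27.00787118]
hotplate px shift ((0.03986685798552969, 0.01256458263222271), 0.914579325252109)
```

View pics/t12.png

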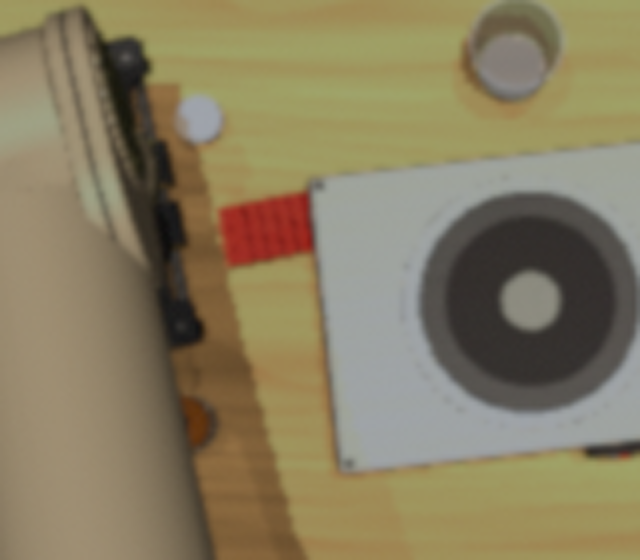

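View pics/s12.png

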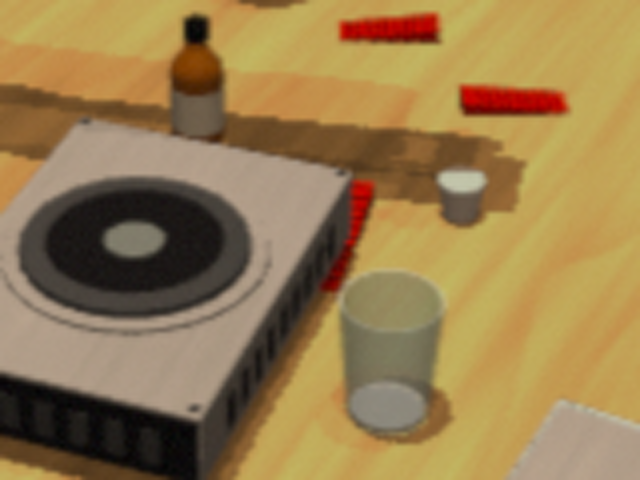

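Run:
```python
from h import *
K,E=cam("top")
P=unproj(np.array([[220,210],[229,268]])/4+[200,170],.016,K,E)[:,:2]; Q=unproj(np.array([[310,192],[317,250]])/4+[200,170],.008,K,E)[:,:2]
H=P.mean(0); M=Q.mean(0); d=M-H; F=np.array([.5685,.030])
for nm,u in (("axis",d/np.linalg.norm(d)),):
    v=F-H; print("heel",H,"heading",np.degrees(np.arctan2(u[0],-u[1])),"along",v@u,"lat",u[0]*v[1]-u[1]*v[0])
e=P[0]-P[1]; print("heading from heel edge",np.degrees(np.arctan2(e[1],e[0])))
```

```text
heel [0.54356582 0.12692624] heading 13.652568341708125 along 0.10007288434875974 lat 0.0013517983614488617
heading from heel edge 10.59520768254523
```

Wedge axis passes about 1–3 mm from the foot centre, heel about 100 mm from it, so the foot rests where the wedge is about 5.5 mm thick. Now I'll move over the corner.

```bash
python3 -m crank '[{"translation":[-15,0,0],"twist":0,"hand":0},{"translation":[-40,-1,0],"twist":0,"hand":0},{"translation":[-70,-1,0],"twist":0,"hand":0},{"translation":[-100,-2,5],"twist":0,"hand":0},{"translation":[-123,-2,20],"twist":0,"hand":0},{"translation":[-135,-2,36],"twist":0,"hand":0},{"translation":[-139,-2,48],"twist":0,"hand":0},{"translation":[-139,-2,52],"twist":0,"hand":0}]'
python3 -m crank '[{"translation":[0,0,0],"twist":0,"hand":0},{"translation":[0,0,0],"twist":0,"hand":0}]'
python3 - <<'E'
from h import *
s=bot.get_state(); Rm=R.from_quat(s['ee_rot']).as_matrix()
print(s["position"],s["ft_force"],s["width"])
print("corner in tool",Rm.T@(np.array([.569,.030,.074])-s["position"])*1000)
w=vision.capture("scene");K,E=cam("scene")
cv2.imwrite("pics/s13.png",cv2.resize(w[190:310,280:440,::-1],None,fx=4,fy=4,interpolation=cv2.INTER_CUBIC))
print(((proj([s["position"],[.569,.030,.074]],K,E)-(280,190))*4).round())
E
```

```text
t: 12.82
position: [0.5675, 0.0292, 0.1029]
ee_rot: [0.62, 0.785, -0.002, -0.001]
ft_force: [0.1, 1.0, -0.4]
width: 0.0003
t: 12.98
position: [0.569, 0.0318, 0.1059]
ee_rot: [0.618, 0.786, -0.0, -0.0]
ft_force: [-0.0, 0.8, -0.5]
width: 0.0004
[0.56897365 0.03176069 0.105927  ] [-0.0366474   0.79614613 -0.45119442] 0.00041105402066830496
corner in tool [-1.73412576 -0.36608879 31.92636395]
[[316. 144.]
 [314. 184.]]
```

View pics/s13.png

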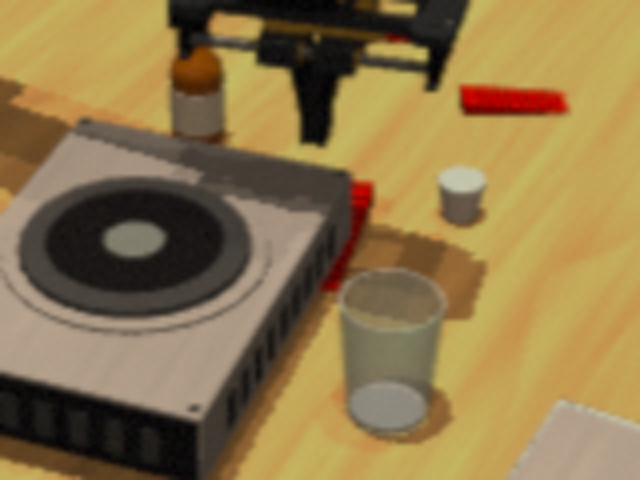

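```bash
python3 -m crank '[{"translation":[-1,0,4],"twist":0,"hand":0},{"translation":[-1,0,9],"twist":0,"hand":0},{"translation":[-1,0,14],"twist":0,"hand":0},{"translation":[-1,0,18],"twist":0,"hand":0},{"translation":[-1,0,21],"twist":0,"hand":0},{"translation":[-1,0,23],"twist":0,"hand":0},{"translation":[-1,0,24],"twist":0,"hand":0},{"translation":[-1,0,24],"twist":0,"hand":0}]'
python3 -m crank '[{"translation":[0,0,0.6],"twist":0,"hand":0},{"translation":[0,0,1.2],"twist":0,"hand":0},{"translation":[0,0,1.8],"twist":0,"hand":0},{"translation":[0,0,2.4],"twist":0,"hand":0}]'
```

```text
t: 13.7
position: [0.5693, 0.0292, 0.0819]
ee_rot: [0.619, 0.785, -0.0, -0.0]
ft_force: [0.1, -0.7, -0.8]
width: 0.0004
t: 14.03
position: [0.5695, 0.0292, 0.0798]
ee_rot: [0.619, 0.785, 0.0, 0.0]
ft_force: [-0.8, 0.7, 0.1]
width: 0.0004
```

```bash
python3 -m crank '[{"translation":[0,0,0.6],"twist":0,"hand":0},{"translation":[0,0,1.2],"twist":0,"hand":0},{"translation":[0,0,1.8],"twist":0,"hand":0},{"translation":[0,0,2.4],"twist":0,"hand":0}]'
```

```text
t: 14.37
position: [0.5694, 0.0292, 0.0773]
ee_rot: [0.619, 0.785, 0.0, -0.0]
ft_force: [0.1, -0.7, 0.8]
width: 0.0006
```

```bash
python3 -m crank '[{"translation":[0,0,0.5],"twist":0,"hand":0},{"translation":[0,0,1],"twist":0,"hand":0},{"translation":[0,0,1.5],"twist":0,"hand":0}]'
```

```text
t: 14.62
position: [0.5695, 0.0292, 0.0758]
ee_rot: [0.619, 0.785, 0.0, -0.0]
ft_force: [0.2, -0.6, 0.5]
width: 0.0005
```

```bash
python3 -m crank '[{"translation":[0,0,0.5],"twist":0,"hand":0},{"translation":[0,0,1],"twist":0,"hand":0}]'
```

```text
t: 14.78
position: [0.5695, 0.0292, 0.0748]
ee_rot: [0.619, 0.785, 0.0, -0.0]
ft_force: [-0.2, 0.2, 0.1]
width: 0.0006
```

```bash
python3 -m crank '[{"translation":[0,0,0.5],"twist":0,"hand":0},{"translation":[0,0,1],"twist":0,"hand":0}]'
```

```text
t: 14.95
position: [0.5695, 0.0292, 0.0738]
ee_rot: [0.619, 0.785, 0.0, -0.0]
ft_force: [0.6, -0.1, 1.0]
width: 0.0002
```

```bash
python3 -m crank '[{"translation":[0,0,0.5],"twist":0,"hand":0},{"translation":[0,0,1],"twist":0,"hand":0}]'
```

```text
t: 15.12
position: [0.5695, 0.0292, 0.0728]
ee_rot: [0.619, 0.785, 0.0, -0.0]
ft_force: [-0.2, 0.2, -0.2]
width: 0.0005
```

Run:
```python
from h import *
w=vision.capture("scene");K,E=cam("scene");s=bot.get_state()
cv2.imwrite("pics/s14.png",cv2.resize(w[200:260,320:400,::-1],None,fx=9,fy=9,interpolation=cv2.INTER_CUBIC))
print(((proj([s["position"],[.569,.030,.074]],K,E)-(320,200))*9).round())
```

```text
[[347. 328.]
 [347. 323.]]
```

View pics/s14.png

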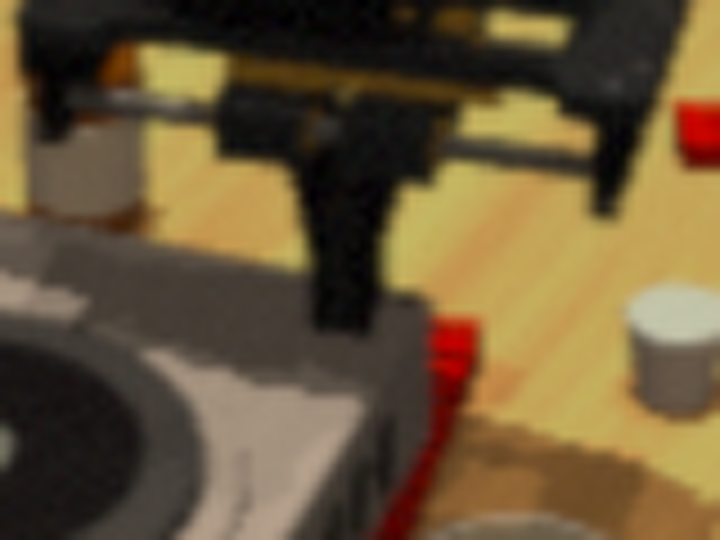

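The tip, at about (345,328), is visually within a couple of mm of the deck. Continuing slowly.

```bash
python3 -m crank '[{"translation":[0,0,0.5],"twist":0,"hand":0},{"translation":[0,0,1],"twist":0,"hand":0}]'
```

```text
t: 15.33
position: [0.5695, 0.0292, 0.0718]
ee_rot: [0.619, 0.785, 0.0, -0.0]
ft_force: [0.9, -0.4, -0.8]
width: 0.0002
```

```bash
python3 -m crank '[{"translation":[0,0,0.5],"twist":0,"hand":0},{"translation":[0,0,1],"twist":0,"hand":0}]'
```

```text
t: 15.5
position: [0.5694, 0.0292, 0.0708]
ee_rot: [0.619, 0.785, 0.0, -0.0]
ft_force: [0.2, -0.4, 0.5]
width: 0.0008
```

```bash
python3 -m crank '[{"translation":[0,0,0.5],"twist":0,"hand":0},{"translation":[0,0,1],"twist":0,"hand":0}]'
```

```text
t: 15.67
position: [0.5695, 0.0292, 0.0698]
ee_rot: [0.619, 0.785, 0.0, -0.0]
ft_force: [0.5, -0.8, -0.5]
width: 0.0007
```

```bash
python3 -m crank '[{"translation":[0,0,0.5],"twist":0,"hand":0},{"translation":[0,0,1],"twist":0,"hand":0}]'
```

```text
t: 15.83
position: [0.5694, 0.0293, 0.0688]
ee_rot: [0.619, 0.785, 0.0, -0.0]
ft_force: [0.0, -0.6, -0.3]
width: 0.0005
```

```bash
python3 -m crank '[{"translation":[0,0,0.5],"twist":0,"hand":0},{"translation":[0,0,1],"twist":0,"hand":0}]'
```

```text
t: 16.0
position: [0.5695, 0.0292, 0.0678]
ee_rot: [0.619, 0.785, 0.0, -0.0]
ft_force: [0.1, -0.3, 0.5]
width: 0.0004
```

Run:
```python
from h import *
w=vision.capture("scene");K,E=cam("scene");s=bot.get_state()
cv2.imwrite("pics/s15.png",cv2.resize(w[200:260,320:400,::-1],None,fx=9,fy=9,interpolation=cv2.INTER_CUBIC))
t=vision.capture("top"); cv2.imwrite("pics/t15.png",cv2.resize(t[170:270,230:360,::-1],None,fx=5,fy=5,interpolation=cv2.INTER_CUBIC))
print(s["position"],s["ft_force"],((proj([s["position"],[.569,.030,.074]],K,E)-(320,200))*9).round())
```

```text
[0.56942071 0.02922069 0.06769651] [ 0.58053098  0.09008191 -0.71334641] [[347. 342.]
 [347. 323.]]
```

View pics/s15.png

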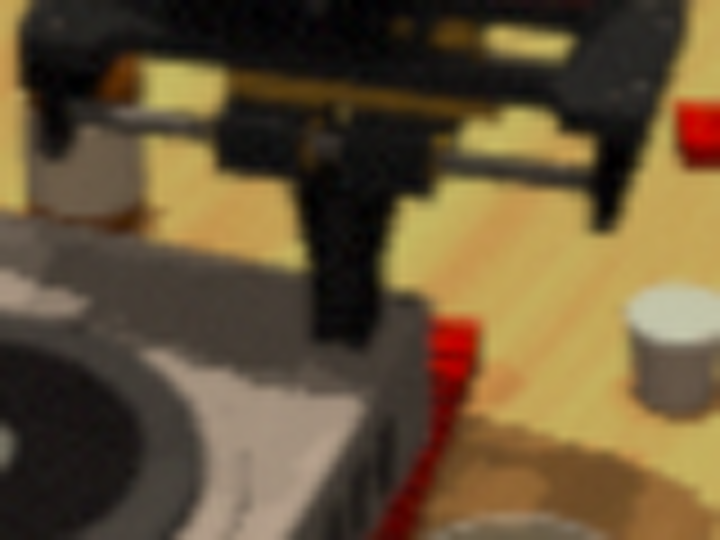

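View pics/t15.png

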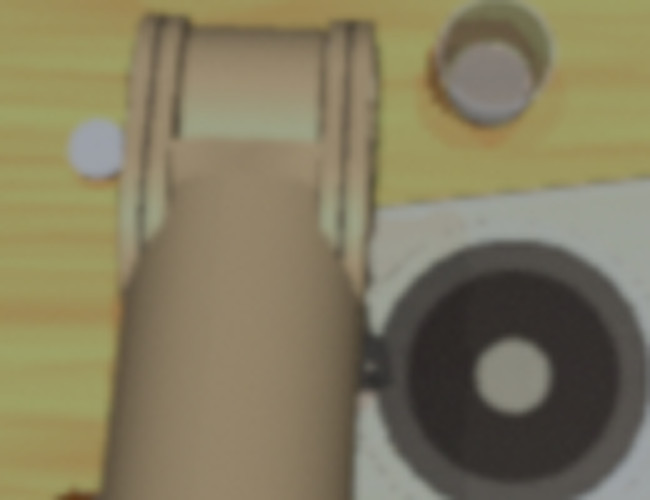

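```bash
python3 -m crank '[{"translation":[0,0,0.5],"twist":0,"hand":0},{"translation":[0,0,1],"twist":0,"hand":0}]'
```

```text
t: 16.27
position: [0.5695, 0.0293, 0.067]
ee_rot: [0.619, 0.785, 0.0, 0.0]
ft_force: [-2.4, -0.3, 8.2]
width: 0.0003
```

```bash
python3 -m crank '[{"translation":[0,0,0.5],"twist":0,"hand":0},{"translation":[0,0,1],"twist":0,"hand":0}]'
```

```text
t: 16.43
position: [0.5696, 0.0293, 0.0668]
ee_rot: [0.619, 0.785, 0.0, -0.0]
ft_force: [-6.7, 0.1, 15.3]
width: 0.0003
```

```bash
python3 -m crank '[{"translation":[0,0,0.5],"twist":0,"hand":0},{"translation":[0,0,1],"twist":0,"hand":0}]'
```

```text
t: 16.6
position: [0.5697, 0.0294, 0.0666]
ee_rot: [0.619, 0.785, 0.001, -0.0]
ft_force: [-10.8, 0.3, 25.0]
width: 0.0005
```

```bash
python3 -m crank '[{"translation":[0,0,0.5],"twist":0,"hand":0},{"translation":[0,0,1],"twist":0,"hand":0}]'
```

```text
t: 16.77
position: [0.5698, 0.0294, 0.0665]
ee_rot: [0.619, 0.785, 0.001, -0.0]
ft_force: [-14.5, -0.2, 34.4]
width: 0.0007
```

I queued too many steps and the press reached 34 N. Easing back to about 10 N now.

```bash
python3 -m crank '[{"translation":[0,0,-1],"twist":0,"hand":0},{"translation":[0,0,-2],"twist":0,"hand":0},{"translation":[0,0,-2.6],"twist":0,"hand":0}]'
```

```text
t: 17.02
position: [0.5695, 0.0292, 0.0671]
ee_rot: [0.619, 0.785, 0.0, -0.0]
ft_force: [-0.5, -0.8, 2.1]
width: 0.0002
```

```bash
python3 -m crank '[{"translation":[0,0,0.4],"twist":0,"hand":0},{"translation":[0,0,0.9],"twist":0,"hand":0}]'
```

```text
t: 17.18
position: [0.5697, 0.0293, 0.0667]
ee_rot: [0.619, 0.785, 0.0, -0.0]
ft_force: [-8.3, -0.6, 19.6]
width: 0.0006
```

```bash
python3 -m crank '[{"translation":[0,0,-0.4],"twist":0,"hand":0},{"translation":[0,0,-0.4],"twist":0,"hand":0}]'
```

```text
t: 17.35
position: [0.5696, 0.0293, 0.0669]
ee_rot: [0.619, 0.785, 0.0, -0.0]
ft_force: [-5.2, 0.2, 12.3]
width: 0.0002
```

Steady press of about 12 N. I'll hold for half a second, then release straight up.

```bash
python3 -m crank '[{"translation":[0,0,0],"twist":0,"hand":0},{"translation":[0,0,0],"twist":0,"hand":0},{"translation":[0,0,0],"twist":0,"hand":0},{"translation":[0,0,0],"twist":0,"hand":0},{"translation":[0,0,0],"twist":0,"hand":0},{"translation":[0,0,0],"twist":0,"hand":0}]'
python3 -m crank '[{"translation":[0,0,-0.5],"twist":0,"hand":0},{"translation":[0,0,-1],"twist":0,"hand":0},{"translation":[0,0,-3],"twist":0,"hand":0},{"translation":[0,0,-8],"twist":0,"hand":0},{"translation":[0,0,-20],"twist":0,"hand":0},{"translation":[0,0,-40],"twist":0,"hand":0},{"translation":[0,0,-65],"twist":0,"hand":0},{"translation":[0,0,-90],"twist":0,"hand":0}]'
python3 -m crank '[{"translation":[20,0,-5],"twist":0,"hand":0},{"translation":[50,0,-5],"twist":0,"hand":0},{"translation":[85,0,-5],"twist":0,"hand":0},{"translation":[120,0,-5],"twist":0,"hand":0},{"translation":[150,0,-5],"twist":0,"hand":0},{"translation":[175,0,-5],"twist":0,"hand":0},{"translation":[185,0,-5],"twist":0,"hand":0},{"translation":[185,0,-5],"twist":0,"hand":0}]'
python3 - <<'E'
from h import *
im=vision.capture("top"); w=vision.capture("scene"); s=bot.get_state()
print(s["position"],s["ft_force"])
a=cv2.imread("pics/top0.png"); b=cv2.imread("pics/scene0.png"); b2=cv2.imread("pics/s12.png")
def sh(a,b,y0,y1,x0,x1):
    f=lambda q:q[y0:y1,x0:x1].astype(np.float32)
    return cv2.phaseCorrelate(f(cv2.cvtColor(a,cv2.COLOR_BGR2GRAY)),f(cv2.cvtColor(b,cv2.COLOR_RGB2GRAY)),cv2.createHanningWindow((x1-x0,y1-y0),cv2.CV_32F))
print("hotplate top shift",sh(a,im,195,300,272,400),"far-left corner scene",sh(b,w,215,300,255,370))
cv2.imwrite("pics/t16.png",cv2.resize(im[170:310,200:360,::-1],None,fx=4,fy=4,interpolation=cv2.INTER_CUBIC))
cv2.imwrite("pics/s16.png",cv2.resize(w[190:310,280:440,::-1],None,fx=4,fy=4,interpolation=cv2.INTER_CUBIC))
E
```

```text
t: 17.85
position: [0.5696, 0.0293, 0.0669]
ee_rot: [0.619, 0.785, 0.0, -0.0]
ft_force: [-5.0, -0.1, 13.2]
width: 0.0005
t: 18.52
position: [0.5693, 0.029, 0.1576]
ee_rot: [0.619, 0.785, -0.0, 0.0]
ft_force: [0.2, -0.6, 0.2]
width: 0.0004
t: 19.18
position: [0.5256, 0.2119, 0.1616]
ee_rot: [0.618, 0.787, 0.0, -0.0]
ft_force: [0.2, -0.3, 0.5]
width: 0.0004
[0.52686288 0.20772004 0.16137866] [ 0.32347482 -0.47319184 -0.75634138]
hotplate top shift ((0.0409143295008505, 0.018576658368381516), 0.898450818878633) far-left corner scene ((-0.0276183076465486, -0.028933143581134857), 0.9626102964083354)
```

View pics/t16.png

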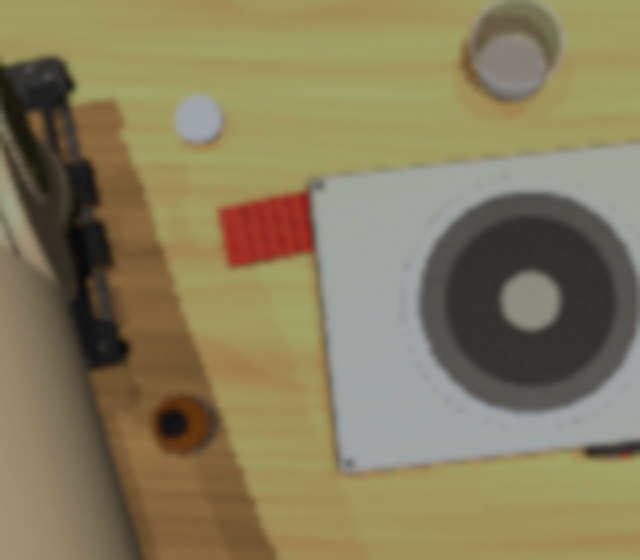

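View pics/s16.png

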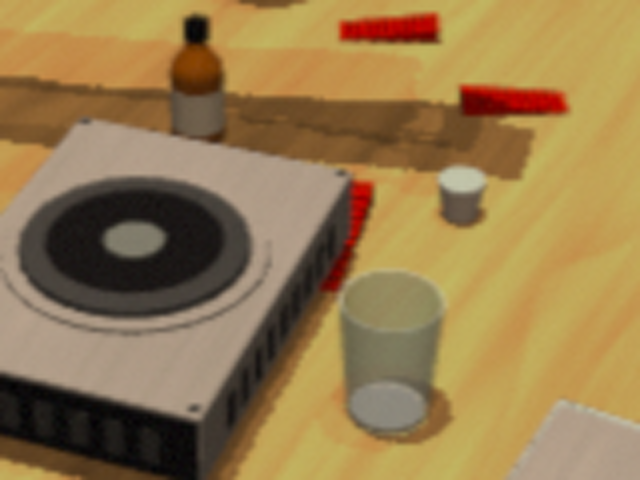

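```bash
python3 -c "
from station import bot
print(abs(bot.get_state()['qd']).max()); print(bot.hand_in())"
```

```text
0.01977373542216066
the job is handed in; nothing more can be done
None
```

The wedge is under the short foot, the corner held when I pressed it, and I handed the job in at about 19 s. My press briefly went to 34 N, well over the kilo asked for.

- **Wedge:** I pushed the large grooved wedge by its heel, thin end first. At contact the push rose to about 7.5 N, slightly over the 6 N given for snug. Its axis passes 1–3 mm from the foot centre, and the foot's near edge sits where the wedge is about 5.5 mm thick.
- **Press:** I stepped down too fast, which caused the 34 N peak, with about 14 N sideways. I eased off to 2 N, overshot to 20 N, then held 12–13 N for half a second. Even at 34 N the corner gave only about 0.5 mm, so it no longer rocks.
- **Final check:** Compared with the first pictures, the hotplate moved less than 0.1 px in both the top and scene views. The wedge stayed where I left it after the press. The dropper, stopper, beaker and two small wedges look untouched. I did not check the bowl, tray, trivet or flask closely, but the arm touched nothing near them.
- **Disagreement:** `bot.tip_reach` (22 mm) did not match what I saw. The real fingertips are about 6 mm behind the TCP, so my first pass went over the wedge without touching it. The later push met only the top few millimetres of the heel.
- **Not checked:** I saw no sign of the hotplate being jacked up, but the pictures cannot show lifts well under 1 mm.

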